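# Load the jar carrier and slide it to the scale stop

### The job

Slide the empty jar carrier along its rail to the middle click-stop and, while it rests there, stand the square jar and the wide round jar in the pockets that fit them. Then push the loaded carrier along to the end click-stop beside the kitchen scale. Leave the tall slim jar, the scale, the spoon rest and the skewer where they are.

Things in the scene. Friction and masses are not known exactly. Their poses are not given: they have to be found in the camera images.
- rail: Fixed low steel rail, 60 mm wide, 410 mm long, 24 mm high (end caps 28). Origin: centre of its underside at the middle click-stop; y along the rail, x across, z up. Click-stops at y = -110, 0 and +110 mm, each a pair of low cross ridges on top and, on the counter either side, a bright steel tab (8 mm high) reaching 75 mm from the centre line.
- carrier (a joint): Place in m of the jar carrier along the rail's +y: 0 at the middle click-stop, +-0.110 at the end ones, hard ends at +-0.113; it starts at +0.035 to +0.085, empty, between stops. It slides with about 0.6 N of friction and stays where left. A sprung pawl needs about 4 N to climb into or out of a click-stop and pulls the carrier in over the last 4 mm.
- carrier_mid (a point): Middle of the top of the carrier, 70 mm above the counter; axes as the rail's. The carrier is an aluminium block captive on the rail, 90 mm across it (x), 170 mm along it (y), from 30 to 70 mm above the counter, with a round and a square pocket open upwards. A dark pointer line on each flank marks its middle.
- plate_plus (a point): Centre of the outer face of the carrier's push plate at its +y end, 89 mm from the carrier's middle and 75 mm above the counter. The plate is upright steel, across the rail, 60 mm wide, 4 mm thick, from 30 to 105 mm above the counter: push on it to slide the carrier to -y.
- plate_minus (a point): The same for the like push plate at the carrier's -y end: push on it to slide the carrier to +y.
- pocket_round (a point): Centre of the floor of the carrier's round pocket (74 mm diameter, 35 mm deep, 4 mm chamfer), 35 mm above the counter, 42 mm from the carrier's middle towards the rail's -y. Axes parallel to the rail's.
- pocket_square (a point): Centre of the floor of the carrier's square pocket (63 x 63 mm, sides parallel to the rail's x and y, 35 mm deep, 4 mm chamfer), 35 mm above the counter, 42 mm from the carrier's middle towards the rail's +y. Axes parallel to the rail's.
- jar_square: Closed square jar, white ceramic with a flush wooden lid, 54 x 54 mm, 90 mm high (lid the top 17 mm), 0.18 to 0.35 kg. Straight sides, x and y axes square to them. Origin: centre of its underside, z up. 
- jar_round: Closed wide round jar, white ceramic with a flush wooden lid, 66 mm diameter, 90 mm high, straight sides, 0.18 to 0.35 kg. Origin: centre of its underside, z up. 
- jar_tall: Bystander: closed tall slim round jar of the same materials, 52 mm diameter, 130 mm high. The three jars stand in a row between robot and rail, in any order. Origin: centre of its underside, z up. 
- scale: Bystander: loose aluminium kitchen scale, 170 x 140 mm, with a flat round pan 128 mm across, 39 mm high in all. It lies beyond one end of the rail, +y or -y: that end's click-stop is the goal. Origin: centre of its underside, z up. 
- spoon_rest: Bystander: loose white ceramic spoon rest, a rectangular tray about 175 x 94 mm, 18 mm high, beyond the other end of the rail. Origin on its underside in the middle of the tray.
- skewer: Bystander: loose flat stainless shawarma skewer with wooden handle, 322 mm long, 34 mm high at the round collar, lying roughly along the rail on its far side. Origin on its underside, 155 mm from the handle's end; x points to the tip.
Not all that is in view belongs to the job. What is shaped like the jar_round but blue, purple or turquoise is not meant.

How it is judged:
By the outcome, as a careful person would: the job done as asked, in the order asked, and still so for the second after the job is handed in, with the robot touching nothing.
It also fails if it takes over 69 s, if anything falls off the work surface, if the arm or the gripper's body presses on something with over 40 N, if the wrist force passes 120 N, or if a joint passes its speed limit or range.

### The arm

A 6-joint arm with a two-finger parallel gripper is mounted at the origin on the work surface. World frame = base frame: x ahead of the robot, y to its left, z up, the work surface at z = 0. Lengths are in mm, angles in degrees, forces in N, time in s.
With the tool pointing down it reaches from about 300 to 850 mm from the base axis. Payload 4.2 kg.
Tool frame: the origin (TCP) lies at the very end of the fingers, on their centre line; the grasp point (between the pads) lies 19 mm behind it; z points along the fingers, y is the line along which they close (so a half turn about z gives the same grasp; the last joint's range is limited). The gripper opens to 91 mm and grips with 3 to 60 N. Pads are 32 mm wide; open, the fingers measure 118 mm over their backs; the gripper's body (76 mm by 178 mm) begins 60 mm behind the grasp point.
Start: joints at [-74.714, 18.312, 89.639, -0, 72.044, -1.146], TCP at [162.662, -551.532, 185.876] pointing down, gripper open.
Joint ranges: [-177.97, 177.97], [-48.28, 115.42], [12.27, 149.76], [-77.06, 257.06], [2.81, 150.46], [-146.56, 146.56]. Speed limits (degrees/s): [147.25, 147.25, 180, 180, 180, 180].

### API

Orientations are given as [roll, pitch, yaw] about the fixed x, y, z axes, in that order (R = Rz(yaw) Ry(pitch) Rx(roll)).
In Python, from workcell import env, grab_frame gives the robot as it stands. The module is installed in compiled form; this text tells all that it offers.
- The arm moves only by the tool move_arm, never from a script. Its argument "plan" is a list of rows, each an object of numbers: "tx", "ty", "tz": the shift along the tool's x, y, z in cm; "wx", "wy", "wz": the turn, a rotation vector about the tool's x, y, z in rad. In form: [{"tx": .., "ty": .., "tz": .., "wx": .., "wy": .., "wz": ..}, ...]. A call has 1 to 12 rows; each row shifts and turns the commanded pose from where the row before left it, along the tool's axes as they then stand; what a row does not reach is not made up. A row lasts 1/12 s, in which the tool goes at most 41.7 mm and 7.16 degrees, less where a joint would pass 70% of its speed; a pose out of reach is approached as far as the arm can. A call is refused whole if a number of a shift passes 4.17 or a number of a turn 0.125, either way. A call with a gripper value outside its range is refused whole. "gripper" is the finger opening in cm, from 0 to 9.12, set as the call begins (left out, the last holds). The fingers move at their own pace and stop on an object; "force" is the grip in N (left out, the last holds). Time passes only in rows, so rows that do not move let the fingers close. It gives the time, the measured TCP pose, the force, the opening and the grip force at its end, in the units of the state.
- env.state(): the state, without advancing time (a new reading comes with each control period).
- grab_frame(name): name is "scene" or "side" or "wrist"; returns a dict with "color" (384x512x3 uint8, red, green, blue), "vfov" (degrees; the focal length in pixels is half the picture's height over the tangent of half this angle, whatever the lens; pixels are square), "cx", "cy" (the principal point, pixels), "view" (4x4, takes a point from world to camera coordinates). Camera axes: x right, y up, looking along -z (the intrinsics and any distortion apply to the point x, -y, -z); pixel columns grow to the right and rows downward; lengths in mm; the calibration is good to about 2 mm. A picture is of the moment at which its call begins. There is no depth.
- env.job_done(): hands the job in; it is judged then, once.
The state is a dict: "time_s": time; "qpos": joint angles; "qvel": joint speeds; "effort": joint torques, N m; "ee_pos": TCP position; "ee_rot": TCP orientation; "force": force on the tool from outside, world axes, zero at the start; "torque": the same for the moment, N m; "gripper_width": finger opening in mm; "gripper_force": force on a finger pad.
Only numpy, scipy, OpenCV 4.12 (cv2) and the standard library are available. Lean on these libraries where they do the work, as an engineer would, in place of code of your own. Each camera call takes 0.05 s, during which the arm holds its last target. There are 200 camera calls.

## Working session

There is one attempt and no reset: what is moved stays moved. The work goes in short steps, Python scripts to look and compute and a tool call to move; the robot and the scene stay as the last step left them, time stands still between calls to the robot, and variables do not carry over. Pictures are saved under pics/ and viewed, at most 10 in all, crops included, and the job is handed in when it is done.

Besides the shell and the picture viewer there is one more tool, called as name(argument=value, ...), one argument or row to a line, values as JSON. move_arm: Moves the arm, as the interface text tells. Its arguments: {"type":"object","properties":{"plan":{"type":"array","items":{"type":"object","properties":{"tx":{"type":"number"},"ty":{"type":"number"},"tz":{"type":"number"},"wx":{"type":"number"},"wy":{"type":"number"},"wz":{"type":"number"}}}},"gripper":{"type":"number"},"force":{"type":"number"}},"required":["plan"]}

```bash
mkdir -p pics
cat > h.py <<'E'
import numpy as np, cv2
from workcell import env, grab_frame
def snap(n,tag):
    f=grab_frame(n); cv2.imwrite(f'pics/{tag}.png',f['color'][:,:,::-1]); np.savez(f'pics/{tag}.npz',**f); return f
def load(tag): return dict(np.load(f'pics/{tag}.npz',allow_pickle=True))
def K(f):
    h,w=f['color'].shape[:2]; fl=h/2/np.tan(np.radians(float(f['vfov']))/2)
    return fl,float(f['cx']),float(f['cy'])
def p2w(f,u,v,z):
    fl,cx,cy=K(f); V=np.array(f['view']); R=V[:3,:3]; c=-R.T@V[:3,3]
    d=R.T@np.array([(u-cx)/fl,-(v-cy)/fl,-1]); return c+d*(z-c[2])/d[2]
def w2p(f,p):
    fl,cx,cy=K(f); q=np.array(f['view'])@np.append(p,1); return np.array([cx+fl*q[0]/-q[2],cy-fl*q[1]/-q[2]])
E
python3 - <<'E'
from h import *
for n in ['scene','side','wrist']:
    f=snap(n,n+'0'); print(n,[k for k in f],f['vfov'],f['cx'],f['cy']); V=np.array(f['view']);print((-V[:3,:3].T@V[:3,3]).round(),V[:3,:3].round(2).tolist(), {k:f[k] for k in f if k not in('color','view')})
a=cv2.imread('pics/scene0.png');b=cv2.imread('pics/side0.png')
cv2.imwrite('pics/sc2.png',cv2.resize(a,(800,600),interpolation=cv2.INTER_CUBIC));cv2.imwrite('pics/si2.png',cv2.resize(b,(800,600),interpolation=cv2.INTER_CUBIC))
print(env.state())
E
```

```text
scene ['color', 'vfov', 'cx', 'cy', 'view'] 52.315715571346566 253.28595398120876 193.2337322700675
[994. 330. 965.] [[-0.62, 0.79, -0.01], [-0.67, -0.52, 0.54], [0.42, 0.34, 0.84]] {'vfov': 52.315715571346566, 'cx': 253.28595398120876, 'cy': 193.2337322700675}
side ['color', 'vfov', 'cx', 'cy', 'view'] 56.70619691145214 256.1832917243976 194.05825315797114
[ 345. -505.  641.] [[0.94, -0.35, 0.01], [0.24, 0.69, 0.68], [-0.25, -0.64, 0.73]] {'vfov': 56.70619691145214, 'cx': 256.1832917243976, 'cy': 194.05825315797114}
wrist ['color', 'vfov', 'cx', 'cy', 'view'] 67.49921701253497 257.4259560283948 190.4916844327236
[ 233. -531.  385.] [[0.28, -0.96, -0.0], [0.93, 0.27, -0.26], [0.25, 0.07, 0.97]] {'vfov': 67.49921701253497, 'cx': 257.4259560283948, 'cy': 190.4916844327236}
{'time_s': 0.15, 'qpos': array([-7.47131298e+01,  1.83432988e+01,  8.96882964e+01, -7.98087434e-04,
        7.20448442e+01, -1.14778558e+00]), 'qvel': array([-0.12626117, -0.14958626, -0.24296444,  0.04693745, -0.03330322,
        0.06420185]), 'effort': array([-1.20530581e-04, -4.12775445e+01, -2.32154739e+01,  7.27427169e-02,
        4.33426676e-02, -9.18659862e-05]), 'ee_pos': array([ 162.55099529, -551.12197256,  185.22664592]), 'ee_rot': array([-1.79923561e+02, -7.72441696e-04,  1.64349018e+01]), 'force': array([-0.06034958,  1.03961643, -0.33241096]), 'torque': array([-0.03636269, -0.01159157,  0.00330227]), 'gripper_force': 0.0, 'gripper_width': 91.31533411162951}
```

View pics/sc2.png

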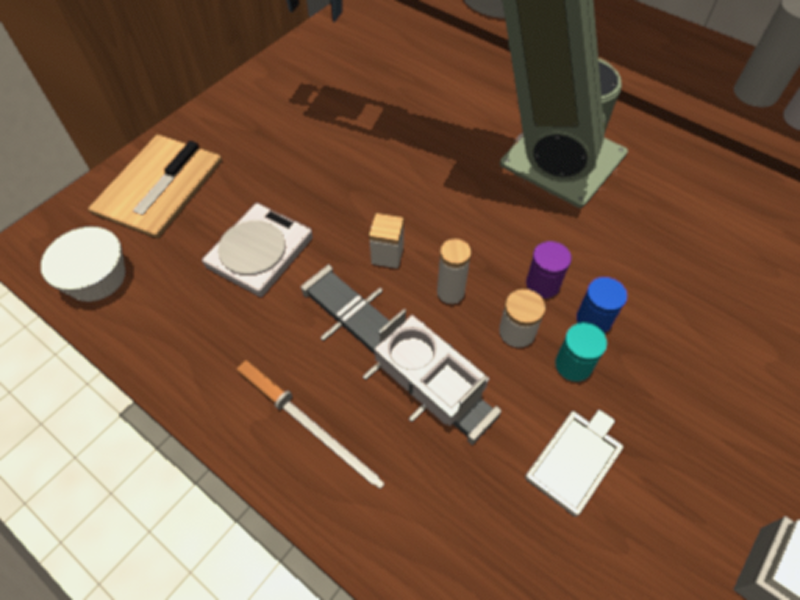

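View pics/si2.png

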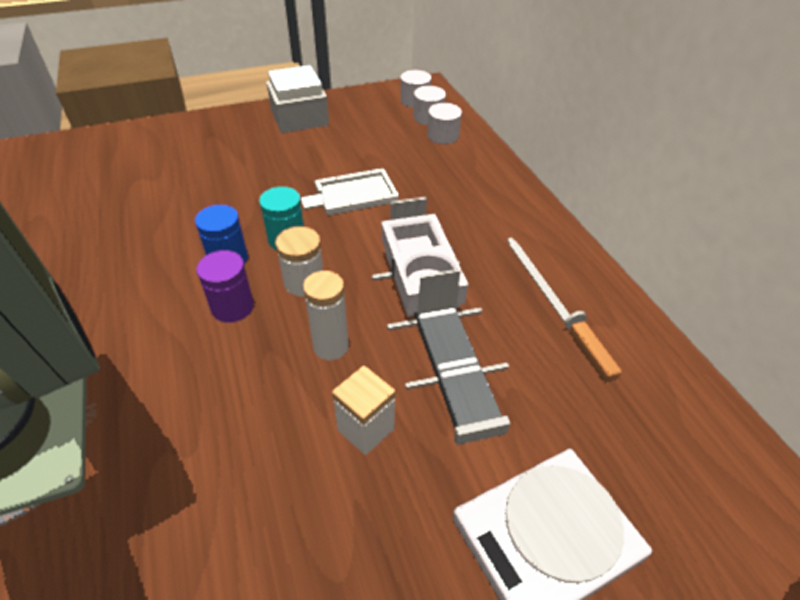

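Scene view (800×600): square jar's lid at (387,226), tall jar (455,250), wide round jar (525,305). The blue (605,295), purple (551,258) and turquoise (585,342) jars have the same shape as the round one. Only the white jar with the wooden lid fits jar_round. The scale is at (255,247) on the left, the spoon rest at (575,460) and the skewer at (310,425). The square pocket faces away from the scale, so the rail's +y points away from the scale. The goal is therefore the -y stop, and both pushes are on plate_plus. Next I'll enlarge the crops.

Run:
```python
import cv2
a=cv2.imread('pics/scene0.png')[125:290,190:410];b=cv2.imread('pics/side0.png')[118:292,165:335]
cv2.imwrite('pics/sc3.png',cv2.resize(a,(792,594),interpolation=cv2.INTER_CUBIC));cv2.imwrite('pics/si3.png',cv2.resize(b,None,fx=3.4,fy=3.4,interpolation=cv2.INTER_CUBIC))
```

```text
(no output)
```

View pics/sc3.png

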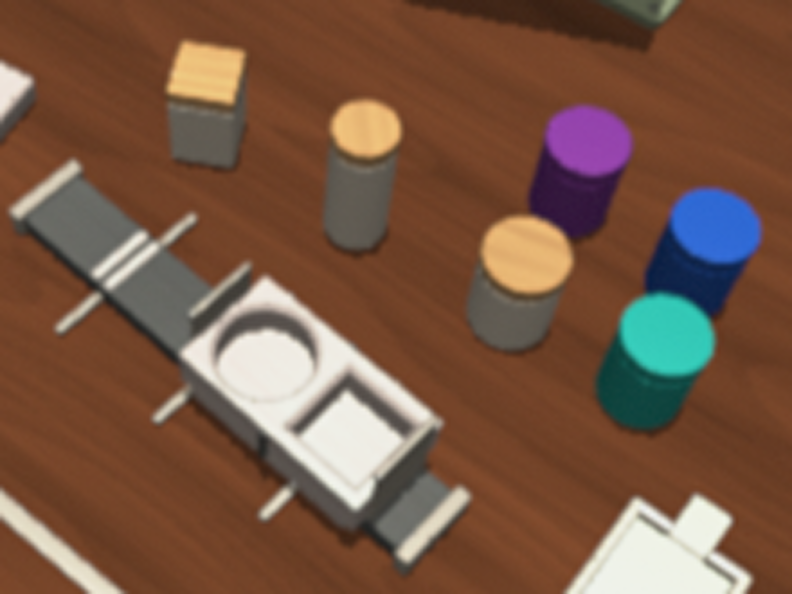

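View pics/si3.png

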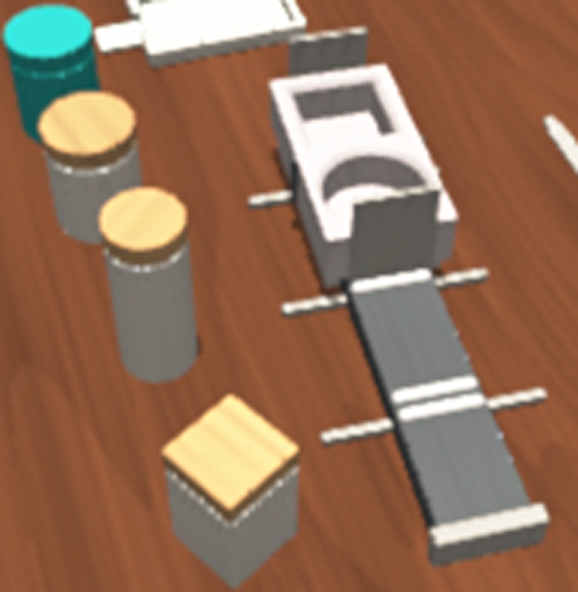

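```bash
cat > m.py <<'E'
from h import *
from scipy.optimize import least_squares
S=load('scene0');D=load('side0')
us=lambda u,v:((u+.5)/3.6-.5+190,(v+.5)/3.6-.5+125)
ud=lambda u,v:((u+.5)/3.4-.5+165,(v+.5)/3.4-.5+118)
# (x,y,z,moves with carrier), pixel in crop
sc=[(-75,-110,8,0,195,217),(75,-110,8,0,60,328),(75,0,8,0,155,418),(75,110,8,0,264,515),(-30,-205,28,0,75,162),(30,-205,28,0,12,212),(-30,205,28,0,468,492),(30,205,28,0,404,560),
(-45,-85,70,1,265,278),(-45,85,70,1,440,422),(45,-85,70,1,183,353),(45,85,70,1,350,522)]
sd=[(-75,-110,8,0,323,437),(75,-110,8,0,543,396),(-75,0,8,0,285,308),(75,0,8,0,487,273),(-75,110,8,0,250,200),(-30,-205,28,0,434,545),(30,-205,28,0,547,518),
(-45,-85,70,1,322,243),(-45,85,70,1,270,82),(45,-85,70,1,456,212),(45,85,70,1,388,66),(-30,-89,105,1,357,203),(30,-89,105,1,439,192),(-30,89,105,1,290,38),(30,89,105,1,367,29)]
def rw(p,x,y,z):
    c,s=np.cos(p[2]),np.sin(p[2]); return [p[0]+c*x-s*y,p[1]+s*x+c*y,z]
def res(p):
    r=[]
    for f,L,m in((S,sc,us),(D,sd,ud)):
        for x,y,z,k,u,v in L: r+=list(w2p(f,rw(p,x,y+k*p[3],z))-m(u,v))
    return np.array(r)
p0=p2w(S,*us(155,418),8)
o=least_squares(res,[p0[0],p0[1],0,60],x_scale=[10,10,.1,10],loss='soft_l1')
p=o.x; print('rail',p[:2],np.degrees(p[2]),'carrier',p[3]); print(res(p).reshape(-1,2).round(1).tolist())
for n,f,m,q in(('S',S,us,[(183,42),(245,50),(237,106),(167,95)]),('D',D,ud,[(231,396),(298,450),(232,514),(163,455)])):
    P=np.array([p2w(f,*m(*c),90)[:2] for c in q]); print('sq',n,P.mean(0),[ (np.hypot(*e).round(1),np.degrees(np.arctan2(e[1],e[0])).round(1)) for e in np.roll(P,-1,0)-P])
print('round',p2w(S,*us(527,256),90),p2w(D,*ud(88,124),90)); print('tall',p2w(S,*us(366,130),130),p2w(D,*ud(143,219),130))
E
python3 m.py
```

```text
rail [600.48622664   3.42035471] -6.586245802880474 carrier 83.68646020266132
[[-0.4, -1.2], [-1.1, -0.3], [-0.5, -0.3], [-1.5, -0.1], [-0.6, 0.7], [1.4, -1.2], [-2.7, 0.3], [-0.4, -2.5], [-0.1, -0.7], [-0.1, -0.2], [-1.5, -0.4], [0.9, -3.9], [-0.6, -0.3], [0.2, -1.1], [-0.9, -0.1], [0.1, -0.4], [-0.2, -0.1], [1.2, -3.0], [-3.1, -1.3], [1.4, -1.0], [0.2, -0.3], [0.2, 1.7], [-0.7, -0.4], [-1.4, -0.4], [0.9, -1.4], [-0.3, -0.3], [0.2, -0.8]]
sq S [ 442.73023799 -136.38283215] [(np.float64(51.1), np.float64(118.2)), (np.float64(57.7), np.float64(31.6)), (np.float64(56.6), np.float64(-63.4)), (np.float64(55.9), np.float64(-153.9))]
sq D [ 441.92316339 -143.7282496 ] [(np.float64(52.4), np.float64(-63.8)), (np.float64(52.7), np.float64(-150.7)), (np.float64(53.1), np.float64(116.7)), (np.float64(53.1), np.float64(28.4))]
round [434.22267494 156.1219124   90.        ] [431.88822774 149.26009777  90.        ]
tall [438.65245116  11.62385874 130.        ] [436.39751048   5.93899512 130.        ]
```

The two views agree on the rail yaw of about -6.6° and the carrier at about +84. Their jar positions differ by about 7 mm in y. I'll move over the scene and refine with the wrist camera.

move_arm(
  plan=[
    {"tx": 2.6, "ty": -2.77, "tz": -0.42},
    {"tx": 2.6, "ty": -2.77, "tz": -0.42},
    {"tx": 2.6, "ty": -2.77, "tz": -0.42},
    {"tx": 2.6, "ty": -2.77, "tz": -0.42},
    {"tx": 2.6, "ty": -2.77, "tz": -0.42},
    {"tx": 2.6, "ty": -2.77, "tz": -0.42},
    {"tx": 2.6, "ty": -2.77, "tz": -0.42},
    {"tx": 2.6, "ty": -2.77, "tz": -0.42},
    {"tx": 2.6, "ty": -2.77, "tz": -0.42},
    {"tx": 2.6, "ty": -2.77, "tz": -0.42},
    {"tx": 2.6, "ty": -2.77, "tz": -0.42},
    {"tx": 2.6, "ty": -2.77, "tz": -0.42},
  ],
  gripper=0,
)

```text
schema error: expected keys tx, ty, tz, wx, wy, wz
```

move_arm(
  plan=[
    {"tx": 2.6, "ty": -2.77, "tz": -0.42},
    {"tx": 2.6, "ty": -2.77, "tz": -0.42},
    {"tx": 2.6, "ty": -2.77, "tz": -0.42},
    {"tx": 2.6, "ty": -2.77, "tz": -0.42},
    {"tx": 2.6, "ty": -2.77, "tz": -0.42},
    {"tx": 2.6, "ty": -2.77, "tz": -0.42},
    {"tx": 0},
    {"tx": 0},
    {"tx": 0},
  ],
)

```text
schema error: expected keys tx, ty, tz, wx, wy, wz
```

Run:
```python
from h import *
f=snap('wrist','w1'); s=env.state(); print(s['time_s'],s['ee_pos'],s['ee_rot'],s['force'],s['gripper_width'])
cv2.imwrite('pics/w1b.png',cv2.resize(f['color'][:,:,::-1],(800,600),interpolation=cv2.INTER_CUBIC))
```

```text
0.2 [ 162.58596141 -551.19893173  185.36060846] [-1.79942472e+02  3.80055607e-04  1.64345733e+01] [-0.12152103  0.48357028 -0.24275319] 91.59216609193018
```

View pics/w1b.png

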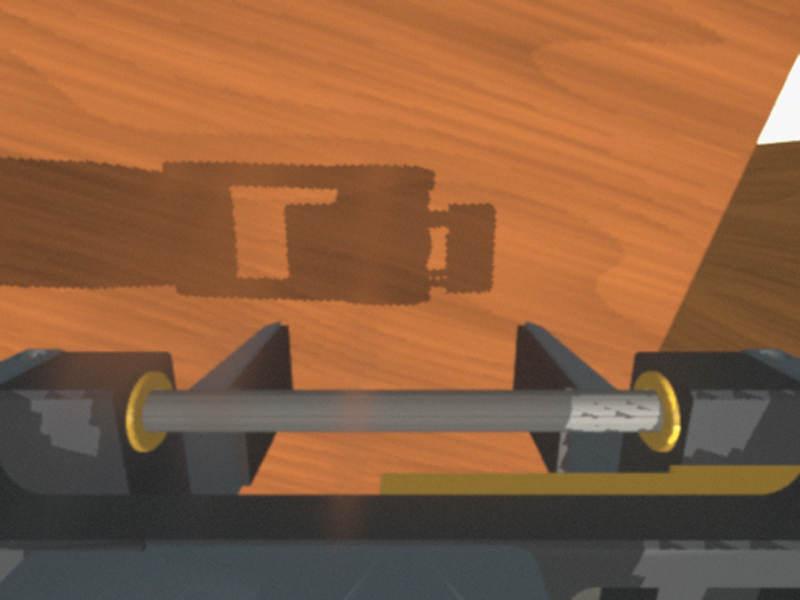

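Wrist view: the gripper hides rows below about 320, and the fingertips are at (280,325) and (530,325). Every key is needed in each row, so I'll resend the move with the yaw brought to 0.

move_arm(
  plan=[
    {"tx": 0, "ty": 0, "tz": 0, "wx": 0, "wy": 0, "wz": 0.0956},
    {"tx": 0, "ty": 0, "tz": 0, "wx": 0, "wy": 0, "wz": 0.0956},
    {"tx": 0, "ty": 0, "tz": 0, "wx": 0, "wy": 0, "wz": 0.0956},
    {"tx": 1.6, "ty": -3.42, "tz": -0.44, "wx": 0, "wy": 0, "wz": 0},
    {"tx": 1.6, "ty": -3.42, "tz": -0.44, "wx": 0, "wy": 0, "wz": 0},
    {"tx": 1.6, "ty": -3.42, "tz": -0.44, "wx": 0, "wy": 0, "wz": 0},
    {"tx": 1.6, "ty": -3.42, "tz": -0.44, "wx": 0, "wy": 0, "wz": 0},
    {"tx": 1.6, "ty": -3.42, "tz": -0.44, "wx": 0, "wy": 0, "wz": 0},
    {"tx": 1.6, "ty": -3.42, "tz": -0.44, "wx": 0, "wy": 0, "wz": 0},
    {"tx": 1.6, "ty": -3.42, "tz": -0.44, "wx": 0, "wy": 0, "wz": 0},
    {"tx": 1.6, "ty": -3.42, "tz": -0.44, "wx": 0, "wy": 0, "wz": 0},
    {"tx": 1.6, "ty": -3.42, "tz": -0.44, "wx": 0, "wy": 0, "wz": 0},
  ],
  gripper=0,
)

```text
time_s: 1.2
ee_pos: [306.9, -241.9, 225.7]
ee_rot: [180.0, -0.0, -0.0]
force: [0.3, 0.6, -0.2]
gripper_width: 14.1
gripper_force: 0.0
```

move_arm(
  plan=[
    {"tx": 1.6, "ty": -3.42, "tz": -0.44, "wx": 0, "wy": 0, "wz": 0},
    {"tx": 1.6, "ty": -3.42, "tz": -0.44, "wx": 0, "wy": 0, "wz": 0},
    {"tx": 1.6, "ty": -3.42, "tz": -0.44, "wx": 0, "wy": 0, "wz": 0},
    {"tx": 1.6, "ty": -3.42, "tz": -0.44, "wx": 0, "wy": 0, "wz": 0},
    {"tx": 1.6, "ty": -3.42, "tz": -0.44, "wx": 0, "wy": 0, "wz": 0},
    {"tx": 1.6, "ty": -3.42, "tz": -0.44, "wx": 0, "wy": 0, "wz": 0},
    {"tx": 1.6, "ty": -3.42, "tz": -0.44, "wx": 0, "wy": 0, "wz": 0},
    {"tx": 1.6, "ty": -3.42, "tz": -0.44, "wx": 0, "wy": 0, "wz": 0},
    {"tx": 0, "ty": 0, "tz": 0, "wx": 0, "wy": 0, "wz": 0},
    {"tx": 0, "ty": 0, "tz": 0, "wx": 0, "wy": 0, "wz": 0},
  ],
)

```text
time_s: 2.03
ee_pos: [435.0, 31.3, 260.4]
ee_rot: [180.0, 0.0, 0.2]
force: [-0.4, -0.5, -0.2]
gripper_width: 0.3
gripper_force: 0.0
```

Run:
```python
from h import *
f=snap('wrist','w2'); s=env.state(); print(s['time_s'],s['ee_pos'],s['ee_rot'],s['force'],s['gripper_width'])
cv2.imwrite('pics/w2b.png',cv2.resize(f['color'][:,:,::-1],(800,600),interpolation=cv2.INTER_CUBIC))
```

```text
2.0833 [434.34547881  30.14448964 260.28311786] [1.79956712e+02 6.15791396e-02 1.09869385e-01] [ 0.31828028 -0.5930633   0.11607688] 0.6952035249930746
```

View pics/w2b.png

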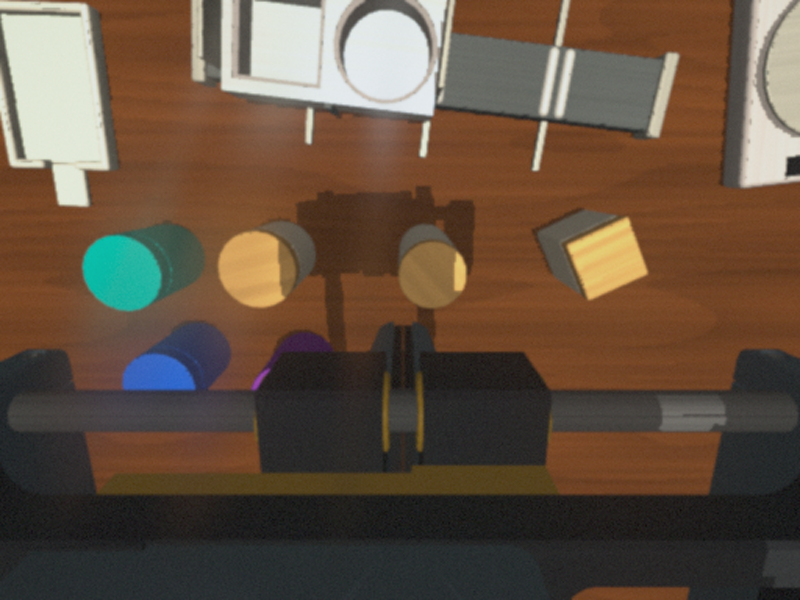

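Wrist view (800×600): round jar's lid at (257,268), to the right of the turquoise jar. Tall lid at (432,272), square lid at (606,259). Tab ends at (309,143), (424,156) and (536,169). Next I'll turn these into positions.

```bash
cat >> m.py <<'E'
W=load('w2'); uw=lambda u,v:((u+.5)/1.5625-.5,(v+.5)/1.5625-.5)
sw=[(-75,110,8,0,309,143),(-75,0,8,0,424,156),(-75,-110,8,0,536,169),(-30,-205,28,0,660,137),(30,-205,28,0,678,55),(-45,-85,70,1,434,117),(-45,85,70,1,222,90),(0,-42,70,1,386,50)]
print('---')
def fit(sets):
    def r(p): return np.concatenate([w2p(f,rw(p,x,y+k*p[3],z))-m(u,v) for f,L,m in sets for x,y,z,k,u,v in L])
    o=least_squares(r,p,x_scale=[10,10,.1,10],loss='soft_l1'); q=o.x
    print(q[:2].round(1),np.degrees(q[2]).round(2),q[3].round(1),'rms',np.sqrt((r(q)**2).mean()).round(2)); return q
for st in [(S,sc,us)],[(D,sd,ud)],[(W,sw,uw)]: q=fit(st)
q=fit([(S,sc,us),(D,sd,ud),(W,sw,uw)])
P=np.array([p2w(W,*uw(*c),90)[:2] for c in [(566,246),(632,216),(648,273),(588,300)]]); print('sq',P.mean(0),[ (np.hypot(*e).round(1),np.degrees(np.arctan2(e[1],e[0])).round(1)) for e in np.roll(P,-1,0)-P])
print('round',p2w(W,*uw(257.5,268.5),90),'dia',p2w(W,*uw(218,268),90)[1]-p2w(W,*uw(297,268),90)[1],'tall',p2w(W,*uw(432,273),130))
E
python3 m.py | sed -n '/---/,$p'
```

```text
---
[601.1   6. ] -6.57 82.9 rms 1.12
[599.8   1.1] -6.7 84.5 rms 0.97
[601.7   1. ] -6.11 84.7 rms 1.56
[600.9   2. ] -6.34 84.1 rms 1.38
sq [ 442.81717922 -141.69429612] [(np.float64(57.0), np.float64(-64.3)), (np.float64(51.3), np.float64(-157.1)), (np.float64(53.5), np.float64(116.3)), (np.float64(51.9), np.float64(26.8))]
round [434.01176594 151.68441484  90.        ] dia 66.16378041964822 tall [439.08823313   8.09898809 130.        ]
```

move_arm(
  plan=[
    {"tx": 2.72, "ty": -2.63, "tz": 0, "wx": 0, "wy": 0, "wz": 0},
    {"tx": 2.72, "ty": -2.63, "tz": 0, "wx": 0, "wy": 0, "wz": 0},
    {"tx": 2.72, "ty": -2.63, "tz": 0, "wx": 0, "wy": 0, "wz": 0},
    {"tx": 2.72, "ty": -2.63, "tz": 0, "wx": 0, "wy": 0, "wz": 0},
    {"tx": 2.72, "ty": -2.63, "tz": 0, "wx": 0, "wy": 0, "wz": 0},
    {"tx": 2.72, "ty": -2.63, "tz": 0, "wx": 0, "wy": 0, "wz": 0},
    {"tx": 2.72, "ty": -2.63, "tz": 0, "wx": 0, "wy": 0, "wz": 0},
  ],
)

```text
time_s: 2.67
ee_pos: [626.1, 212.8, 260.4]
ee_rot: [179.9, 0.0, -0.2]
force: [1.2, 0.3, -0.4]
gripper_width: 0.3
gripper_force: 0.0
```

move_arm(
  plan=[
    {"tx": 0, "ty": 0, "tz": 1.5, "wx": 0, "wy": 0, "wz": -0.1214},
    {"tx": 0, "ty": 0, "tz": 1.5, "wx": 0, "wy": 0, "wz": -0.1214},
    {"tx": 0, "ty": 0, "tz": 1.5, "wx": 0, "wy": 0, "wz": -0.1214},
    {"tx": 0, "ty": 0, "tz": 1.5, "wx": 0, "wy": 0, "wz": -0.1214},
    {"tx": 0, "ty": 0, "tz": 1.5, "wx": 0, "wy": 0, "wz": -0.1214},
    {"tx": 0, "ty": 0, "tz": 1.5, "wx": 0, "wy": 0, "wz": -0.1214},
    {"tx": 0, "ty": 0, "tz": 1.5, "wx": 0, "wy": 0, "wz": -0.1214},
    {"tx": 0, "ty": 0, "tz": 1.5, "wx": 0, "wy": 0, "wz": -0.1214},
    {"tx": 0, "ty": 0, "tz": 1.5, "wx": 0, "wy": 0, "wz": -0.1214},
    {"tx": 0, "ty": 0, "tz": 1.5, "wx": 0, "wy": 0, "wz": -0.1214},
    {"tx": 0, "ty": 0, "tz": 1.5, "wx": 0, "wy": 0, "wz": -0.1214},
    {"tx": 0, "ty": 0, "tz": 1.5, "wx": 0, "wy": 0, "wz": -0.1214},
  ],
)

```text
time_s: 3.67
ee_pos: [625.0, 211.4, 79.9]
ee_rot: [-180.0, 0.0, 83.7]
force: [-0.5, -0.6, 0.6]
gripper_width: 0.2
gripper_force: 0.0
```

```bash
cat > s.py <<'E'
from h import *
import sys
R0=np.array([600.8,2.0]); A=np.radians(-6.5)
def show():
    s=env.state(); p=s['ee_pos']; d=p[:2]-R0; c,sn=np.cos(A),np.sin(A)
    print('t',s['time_s'],'ee',p.round(1),s['ee_rot'].round(2),'rail xy',(c*d[0]+sn*d[1]).round(1),(-sn*d[0]+c*d[1]).round(1),'F',s['force'].round(1),'q',s['qpos'].round(0),'grip',s['gripper_width'].round(1),round(s['gripper_force'],1))
if __name__=='__main__': show()
E
python3 s.py
python3 - <<'E'
from h import *
S=load('scene0');us=lambda u,v:((u+.5)/3.6-.5+190,(v+.5)/3.6-.5+125)
for n,c in dict(purple=(588,142),blue=(715,227),teal=(667,334),rnd=(527,256)).items(): print(n,p2w(S,*us(*c),90).round())
E
```

```text
purple [317. 138.  90.]
blue [327. 252.  90.]
teal [429. 268.  90.]
rnd [434. 156.  90.]Traceback (most recent call last):
  File "s.py", line 7, in <module>
    if __name__=='__main__': show()
                             ~~~~^^
  File "s.py", line 6, in show
    print('t',s['time_s'],'ee',p.round(1),s['ee_rot'].round(2),'rail xy',(c*d[0]+sn*d[1]).round(1),(-sn*d[0]+c*d[1]).round(1),'F',s['force'].round(1),'q',s['qpos'].round(0),'grip',s['gripper_width'].round(1),round(s['gripper_force'],1))
                                                                                                                                                                                    ^^^^^^^^^^^^^^^^^^^^^^^^
AttributeError: 'float' object has no attribute 'round'
```

move_arm(
  plan=[
    {"tx": -0.8, "ty": 0, "tz": 0.4, "wx": 0, "wy": 0, "wz": 0},
    {"tx": -0.8, "ty": 0, "tz": 0.4, "wx": 0, "wy": 0, "wz": 0},
    {"tx": -0.8, "ty": 0, "tz": 0, "wx": 0, "wy": 0, "wz": 0},
    {"tx": -0.8, "ty": 0, "tz": 0, "wx": 0, "wy": 0, "wz": 0},
    {"tx": -0.8, "ty": 0, "tz": 0, "wx": 0, "wy": 0, "wz": 0},
    {"tx": -0.8, "ty": 0, "tz": 0, "wx": 0, "wy": 0, "wz": 0},
    {"tx": -0.8, "ty": 0, "tz": 0, "wx": 0, "wy": 0, "wz": 0},
    {"tx": -0.8, "ty": 0, "tz": 0, "wx": 0, "wy": 0, "wz": 0},
    {"tx": -0.6, "ty": 0, "tz": 0, "wx": 0, "wy": 0, "wz": 0},
    {"tx": -0.4, "ty": 0, "tz": 0, "wx": 0, "wy": 0, "wz": 0},
    {"tx": -0.3, "ty": 0, "tz": 0, "wx": 0, "wy": 0, "wz": 0},
    {"tx": -0.1, "ty": 0, "tz": 0, "wx": 0, "wy": 0, "wz": 0},
  ],
)

```text
time_s: 4.67
ee_pos: [616.1, 135.9, 72.6]
ee_rot: [-180.0, 0.0, 83.5]
force: [0.6, 0.8, 0.2]
gripper_width: 0.5
gripper_force: 0.3
```

```bash
sed -i "s/s\['gripper_width'\].round(1)/round(s['gripper_width'],1)/" s.py; python3 s.py
python3 - <<'E'
from h import *
a=snap('scene','s4')['color'][145:285,200:350,::-1];b=snap('side','d4')['color'][118:258,225:375,::-1]
cv2.imwrite('pics/c4.png',np.hstack([cv2.resize(x,(399,372),interpolation=cv2.INTER_CUBIC) for x in(a,b)]))
E
```

```text
t 4.6667 ee [616.1 135.9  72.6] [-1.7999e+02  2.0000e-02  8.3450e+01] rail xy 0.0 134.8 F [0.6 0.8 0.2] q [11. 28. 91. -0. 61. 18.] grip 0.5 0.3
```

View pics/c4.png

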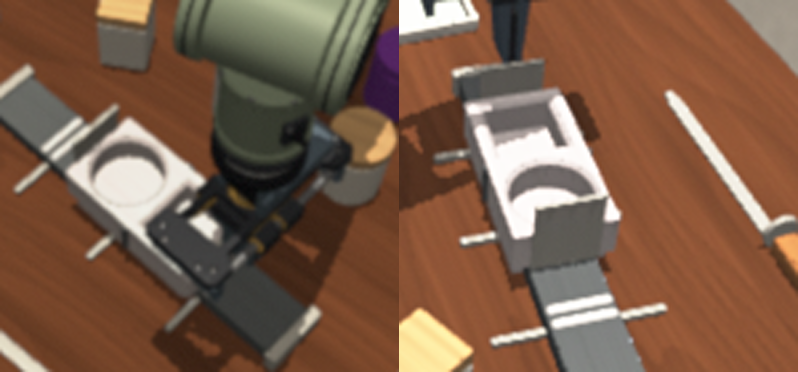

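The left crop shows the carrier under the gripper. In the right crop, the -y plate's top corners are at (535,210) and (606,198), with the fingers behind the far plate. I'll estimate the carrier position from the side camera.

```bash
cat > car.py <<'E'
from h import *
from scipy.optimize import minimize_scalar
P={'D':(599.8,1.1,-6.7),'S':(601.1,6.0,-6.57)}
def car(cam,f,pts): # pts: (x,y rel carrier,z,u,v) full-picture pixels
    X,Y,a=P[cam]; a=np.radians(a)
    w=lambda x,y,z:[X+np.cos(a)*x-np.sin(a)*y,Y+np.sin(a)*x+np.cos(a)*y,z]
    g=lambda c,q:np.sum((w2p(f,w(q[0],q[1]+c,q[2]))-q[3:])**2)
    return [round(minimize_scalar(lambda c:g(c,q),bounds=(-130,130),method='bounded').x,1) for q in pts]
E
python3 - <<'E'
from car import *
D=load('d4');S=load('s4');m=lambda u,v:((u-399+.5)/2.66-.5+225,(v+.5)/2.657-.5+118); n=lambda u,v:((u+.5)/2.66-.5+200,(v+.5)/2.657-.5+145)
print(car('D',D,[(-30,-89,105,*m(535,210)),(30,-89,105,*m(606,198)),(-45,-85,70,*m(510,243)),(45,-85,70,*m(619,213)),(-45,85,70,*m(463,102)),(45,85,70,*m(557,90))]))
print(car('S',S,[(-45,-85,70,*n(128,119)),(45,-85,70,*n(68,174))]))
E
```

```text
[np.float64(26.3), np.float64(26.9), np.float64(23.7), np.float64(33.6), np.float64(28.4), np.float64(26.2)]
[np.float64(25.0), np.float64(29.2)]
```

move_arm(
  plan=[
    {"tx": -0.3, "ty": 0, "tz": 0, "wx": 0, "wy": 0, "wz": 0},
    {"tx": -0.3, "ty": 0, "tz": 0, "wx": 0, "wy": 0, "wz": 0},
    {"tx": -0.3, "ty": 0, "tz": 0, "wx": 0, "wy": 0, "wz": 0},
    {"tx": -0.3, "ty": 0, "tz": 0, "wx": 0, "wy": 0, "wz": 0},
    {"tx": -0.3, "ty": 0, "tz": 0, "wx": 0, "wy": 0, "wz": 0},
    {"tx": -0.2, "ty": 0, "tz": 0, "wx": 0, "wy": 0, "wz": 0},
    {"tx": 0, "ty": 0, "tz": 0, "wx": 0, "wy": 0, "wz": 0},
  ],
)

```text
time_s: 5.35
ee_pos: [614.4, 120.9, 72.6]
ee_rot: [180.0, -0.2, 83.4]
force: [0.4, 2.8, 0.1]
gripper_width: 0.3
gripper_force: 1.6
```

```bash
python3 s.py
```

```text
t 5.35 ee [614.4 120.9  72.6] [ 1.7999e+02 -1.5000e-01  8.3430e+01] rail xy 0.0 119.7 F [0.4 2.8 0.1] q [10. 28. 92.  0. 60. 16.] grip 0.3 1.6
```

move_arm(
  plan=[
    {"tx": -0.2, "ty": 0, "tz": 0, "wx": 0, "wy": 0, "wz": 0},
    {"tx": 0, "ty": 0, "tz": 0, "wx": 0, "wy": 0, "wz": 0},
  ],
)

```text
time_s: 5.52
ee_pos: [613.9, 117.2, 72.5]
ee_rot: [-180.0, 0.0, 83.5]
force: [0.4, 0.7, 0.1]
gripper_width: 0.5
gripper_force: 0.3
```

move_arm(
  plan=[
    {"tx": -0.2, "ty": 0, "tz": 0, "wx": 0, "wy": 0, "wz": 0},
    {"tx": 0, "ty": 0, "tz": 0, "wx": 0, "wy": 0, "wz": 0},
  ],
)

```text
time_s: 5.68
ee_pos: [613.6, 114.7, 72.6]
ee_rot: [-180.0, 0.1, 83.5]
force: [0.1, -0.8, -0.1]
gripper_width: 0.3
gripper_force: 0.0
```

```bash
python3 s.py
```

```text
t 5.6833 ee [613.6 114.7  72.6] [-1.7999e+02  8.0000e-02  8.3470e+01] rail xy -0.0 113.4 F [ 0.1 -0.8 -0.1] q [10. 28. 92. -0. 60. 16.] grip 0.3 0.0
```

```bash
cat > lk.py <<'E'
from car import *
PTS=[(-30,-89,105),(30,-89,105),(-45,-85,70),(45,-85,70)]
def track(tag,ref='d0',c0=84.1):
    A=load('side0' if ref=='d0' else ref);B=snap('side',tag)
    X,Y,a=P['D'];a=np.radians(a)
    w=lambda x,y,z:[X+np.cos(a)*x-np.sin(a)*y,Y+np.sin(a)*x+np.cos(a)*y,z]
    out=[]
    g0=cv2.cvtColor(A['color'],6);g1=cv2.cvtColor(B['color'],6)
    p0=np.array([w2p(A,w(x,y+c0,z)) for x,y,z in PTS],np.float32)
    p1,st,e=cv2.calcOpticalFlowPyrLK(g0,g1,p0[:,None],None,winSize=(15,15),maxLevel=3)
    p1=p1[:,0]
    for q,a0,b0 in zip(PTS,p0,p1):
        c=[minimize_scalar(lambda c:np.sum((w2p(A,w(q[0],q[1]+c,q[2]))-t)**2),bounds=(-130,130),method='bounded').x for t in(a0,b0)]
        out.append(round(c[1]-c[0]+c0,1))
    return out
E
python3 - <<'E'
from lk import *
print(track('d5','d4',27))
f=load('d5')['color'][118:268,225:375,::-1]; cv2.imwrite('pics/c5.png',cv2.resize(f,(600,600),interpolation=cv2.INTER_CUBIC))
E
```

```text
[np.float64(6.9), np.float64(5.6), np.float64(6.2), np.float64(5.5)]
```

View pics/c5.png

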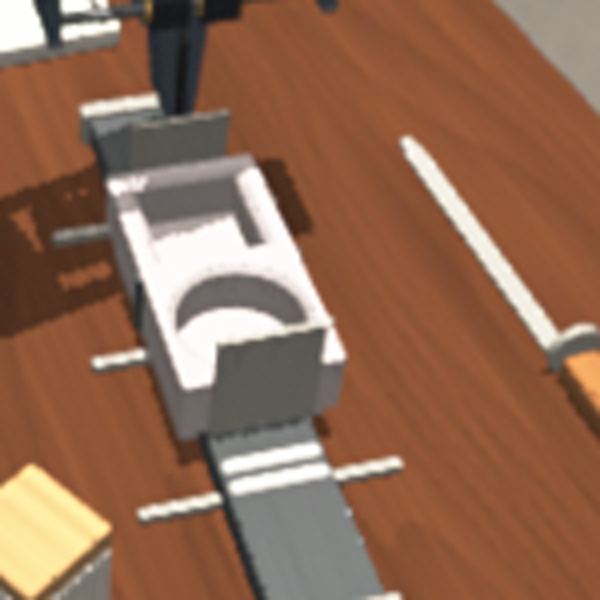

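The pointer line at (140,300) is still short of the middle tab at (145,355), so c≈6. I'll keep going in small steps.

move_arm(
  plan=[
    {"tx": -0.15, "ty": 0, "tz": 0, "wx": 0, "wy": 0, "wz": 0},
    {"tx": 0, "ty": 0, "tz": 0, "wx": 0, "wy": 0, "wz": 0},
  ],
)

```text
time_s: 5.9
ee_pos: [613.6, 113.5, 72.7]
ee_rot: [180.0, 0.0, 83.5]
force: [-0.1, 0.1, 0.5]
gripper_width: 0.1
gripper_force: 0.0
```

move_arm(
  plan=[
    {"tx": -0.15, "ty": 0, "tz": 0, "wx": 0, "wy": 0, "wz": 0},
    {"tx": 0, "ty": 0, "tz": 0, "wx": 0, "wy": 0, "wz": 0},
  ],
)

```text
time_s: 6.07
ee_pos: [613.4, 112.2, 72.7]
ee_rot: [180.0, 0.0, 83.5]
force: [0.4, -0.2, 0.4]
gripper_width: 0.5
gripper_force: 0.0
```

```bash
python3 s.py; python3 -c "
from lk import *
print(track('d6','d4',27))"
```

```text
t 6.0667 ee [613.4 112.2  72.7] [1.800e+02 3.000e-02 8.346e+01] rail xy 0.1 110.9 F [ 0.4 -0.2  0.4] q [ 9. 28. 92. -0. 60. 16.] grip 0.5 0.0
[np.float64(4.0), np.float64(2.6), np.float64(3.0), np.float64(2.4)]
```

move_arm(
  plan=[
    {"tx": -0.12, "ty": 0, "tz": 0, "wx": 0, "wy": 0, "wz": 0},
    {"tx": 0, "ty": 0, "tz": 0, "wx": 0, "wy": 0, "wz": 0},
  ],
)

```text
time_s: 6.28
ee_pos: [613.3, 111.2, 72.6]
ee_rot: [-180.0, 0.0, 83.5]
force: [-0.1, -0.1, -0.3]
gripper_width: 0.5
gripper_force: 0.0
```

```bash
python3 s.py; python3 -c "
from lk import *
print(track('d7','d4',27))"
```

```text
t 6.2833 ee [613.3 111.2  72.6] [-1.800e+02  2.000e-02  8.347e+01] rail xy 0.0 109.9 F [-0.1 -0.1 -0.3] q [ 9. 28. 92. -0. 60. 16.] grip 0.5 0.0
[np.float64(3.0), np.float64(1.7), np.float64(1.9), np.float64(1.4)]
```

move_arm(
  plan=[
    {"tx": -0.12, "ty": 0, "tz": 0, "wx": 0, "wy": 0, "wz": 0},
    {"tx": 0, "ty": 0, "tz": 0, "wx": 0, "wy": 0, "wz": 0},
    {"tx": 0, "ty": 0, "tz": 0, "wx": 0, "wy": 0, "wz": 0},
  ],
)

```text
time_s: 6.58
ee_pos: [613.2, 110.3, 72.6]
ee_rot: [180.0, -0.0, 83.5]
force: [-0.4, 0.5, 0.3]
gripper_width: 0.6
gripper_force: 0.2
```

```bash
python3 s.py; python3 -c "
from lk import *
print(track('d8','d4',27))"
```

```text
t 6.5833 ee [613.2 110.3  72.6] [180.    -0.    83.47] rail xy 0.1 109.0 F [-0.4  0.5  0.3] q [ 9. 28. 92.  0. 60. 16.] grip 0.6 0.2
[np.float64(2.8), np.float64(1.4), np.float64(1.8), np.float64(1.1)]
```

move_arm(
  plan=[
    {"tx": -0.12, "ty": 0, "tz": 0, "wx": 0, "wy": 0, "wz": 0},
    {"tx": 0, "ty": 0, "tz": 0, "wx": 0, "wy": 0, "wz": 0},
    {"tx": 0, "ty": 0, "tz": 0, "wx": 0, "wy": 0, "wz": 0},
  ],
)

```text
time_s: 6.88
ee_pos: [613.2, 109.8, 72.7]
ee_rot: [180.0, -0.1, 83.5]
force: [-0.2, 3.3, -0.5]
gripper_width: 0.8
gripper_force: 2.0
```

```bash
python3 s.py; python3 -c "
from lk import *
print(track('d9','d4',27))"
```

```text
t 6.8833 ee [613.2 109.8  72.7] [ 1.7999e+02 -7.0000e-02  8.3460e+01] rail xy 0.1 108.5 F [-0.2  3.3 -0.5] q [ 9. 27. 92.  0. 60. 16.] grip 0.8 2.0
[np.float64(2.4), np.float64(1.0), np.float64(1.4), np.float64(0.7)]
```

Resistance appears at c≈1.5, so the carrier is either in the stop or just at its ridge. I'll back off, rise and look straight down with the wrist camera to settle it.

move_arm(
  plan=[
    {"tx": 0.5, "ty": 0, "tz": 0, "wx": 0, "wy": 0, "wz": 0},
    {"tx": 1.5, "ty": 0, "tz": 0, "wx": 0, "wy": 0, "wz": 0},
    {"tx": 0, "ty": 0, "tz": -3.8, "wx": 0, "wy": 0, "wz": 0},
    {"tx": 0, "ty": 0, "tz": -3.8, "wx": 0, "wy": 0, "wz": 0},
    {"tx": 0, "ty": 0, "tz": -3.8, "wx": 0, "wy": 0, "wz": 0},
    {"tx": 0, "ty": 0, "tz": -3.8, "wx": 0, "wy": 0, "wz": 0},
    {"tx": 0, "ty": 0, "tz": -3.8, "wx": 0, "wy": 0, "wz": 0},
    {"tx": -4, "ty": 0, "tz": 0, "wx": 0, "wy": 0, "wz": 0},
    {"tx": -4, "ty": 0, "tz": 0, "wx": 0, "wy": 0, "wz": 0},
    {"tx": -4, "ty": 0, "tz": 0, "wx": 0, "wy": 0, "wz": 0},
    {"tx": -4, "ty": 0, "tz": 0, "wx": 0, "wy": 0, "wz": 0},
    {"tx": -4, "ty": 0, "tz": 0, "wx": 0, "wy": 0, "wz": 0},
  ],
)

```text
time_s: 7.93
ee_pos: [592.2, -71.0, 262.8]
ee_rot: [180.0, 0.1, 83.5]
force: [0.6, -0.2, -1.3]
gripper_width: 0.5
gripper_force: 0.0
```

move_arm(
  plan=[
    {"tx": -4, "ty": 0, "tz": 0, "wx": 0, "wy": 0, "wz": 0},
    {"tx": 0, "ty": 0, "tz": 0, "wx": 0, "wy": 0, "wz": 0},
    {"tx": 0, "ty": 0, "tz": 0, "wx": 0, "wy": 0, "wz": 0},
  ],
  gripper=9.12,
)

```text
time_s: 8.18
ee_pos: [587.9, -111.0, 262.6]
ee_rot: [-180.0, 0.0, 83.3]
force: [-0.3, 0.7, -0.3]
gripper_width: 17.6
gripper_force: 0.0
```

```bash
python3 s.py; python3 -c "
from lk import *
print(track('d10','d4',27))
f=snap('wrist','w3')['color'][:,:,::-1]
cv2.imwrite('pics/w3b.png',cv2.resize(f[0:240,96:416],(800,600),interpolation=cv2.INTER_CUBIC))"
```

```text
t 8.1833 ee [ 587.9 -111.   262.6] [-1.7998e+02  3.0000e-02  8.3270e+01] rail xy -0.1 -113.7 F [-0.3  0.7 -0.3] q [-12.  18.  78.  -0.  83.  -5.] grip 17.6 0.0
[np.float64(4.1), np.float64(1.5), np.float64(21.9), np.float64(1.9)]
```

View pics/w3b.png

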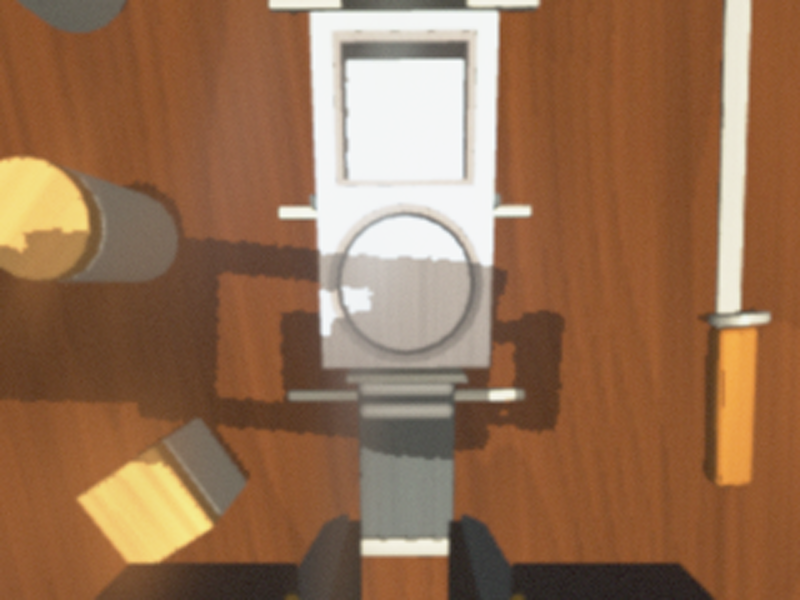

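The crop shows the pointer line at (313,203) and (499,203), and the middle tabs at (298,212) and (514,211). The square lid's corners are at (150,447), (78,499), (143,566) and (214,519). Fitting the rail and carrier from this view.

```bash
cat > m2.py <<'E'
from h import *
from scipy.optimize import least_squares
W=load('w3'); m=lambda u,v:np.array([(u+.5)/2.5-.5+96,(v+.5)/2.5-.5])
L=[(-75,110,8,0,270,3),(75,110,8,0,538,3),(-75,0,8,0,281,212),(75,0,8,0,531,211),(-75,-110,8,0,289,396),(75,-110,8,0,524,395),(-30,-205,28,0,360,556),(30,-205,28,0,449,556),
(-45,85,70,1,311,12),(45,85,70,1,499,12),(-45,-85,70,1,323,368),(45,-85,70,1,491,368),(0,-42,70,1,406.5,280)]
def rw(p,x,y,z):
    c,s=np.cos(p[2]),np.sin(p[2]); return [p[0]+c*x-s*y,p[1]+s*x+c*y,z]
def res(p): return np.concatenate([w2p(W,rw(p,x,y+k*p[3],z))-m(u,v) for x,y,z,k,u,v in L])
o=least_squares(res,[600,2,-.11,0],x_scale=[10,10,.1,10],loss='soft_l1');p=o.x
print(p[:2],np.degrees(p[2]),'c',p[3]);print(res(p).reshape(-1,2).round(1).tolist())
# c from each carrier point alone
for q in L[8:]: print(q[:3], least_squares(lambda c:w2p(W,rw(p,q[0],q[1]+c[0],q[2]))-m(*q[4:]),[0]).x.round(1))
P=np.array([p2w(W,*m(*c),90)[:2] for c in [(150,447),(78,499),(143,566),(214,519)]]); print('sq',P.mean(0),[ (np.hypot(*e).round(1),np.degrees(np.arctan2(e[1],e[0])).round(1)) for e in np.roll(P,-1,0)-P])
for n,y in(('round',-42),('square',42)): print(n,rw(p,0,y,35))
E
python3 m2.py
```

```text
[602.22103038   2.33146068] -6.449234506921814 c 0.7343215068228088
[[0.0, 0.2], [0.8, -0.2], [-0.5, 0.5], [0.2, 0.6], [-0.4, 0.4], [-0.0, 0.5], [-0.1, -3.1], [1.6, -3.2], [0.3, 0.1], [-0.1, -0.2], [0.1, -0.3], [-0.8, -0.6], [-0.2, 2.0]]
(-45, 85, 70) [0.8]
(45, 85, 70) [0.5]
(-45, -85, 70) [0.3]
(45, -85, 70) [0.]
(0, -42, 70) [3.2]
sq [ 444.05318611 -138.85713616] [(np.float64(50.6), np.float64(-151.9)), (np.float64(50.0), np.float64(-57.6)), (np.float64(49.6), np.float64(27.0)), (np.float64(50.9), np.float64(121.2))]
round [np.float64(597.5034710973899), np.float64(-39.40275351732361), 35]
square [np.float64(606.9385896527291), np.float64(44.06567487237769), 35]
```

The carrier sits at c≈0.4±0.5, so it is in the middle stop, which agrees with the resistance I felt. Next I'll pick the square jar at about (443,-140.5), yaw 28°, using tool yaw 118.

move_arm(
  plan=[
    {"tx": 0, "ty": 0, "tz": 0, "wx": 0, "wy": 0, "wz": -0.121},
    {"tx": 0, "ty": 0, "tz": 0, "wx": 0, "wy": 0, "wz": -0.121},
    {"tx": 0, "ty": 0, "tz": 0, "wx": 0, "wy": 0, "wz": -0.121},
    {"tx": 0, "ty": 0, "tz": 0, "wx": 0, "wy": 0, "wz": -0.121},
    {"tx": 0, "ty": 0, "tz": 0, "wx": 0, "wy": 0, "wz": -0.121},
    {"tx": 1.07, "ty": -3.53, "tz": 0, "wx": 0, "wy": 0, "wz": 0},
    {"tx": 1.07, "ty": -3.53, "tz": 0, "wx": 0, "wy": 0, "wz": 0},
    {"tx": 1.07, "ty": -3.53, "tz": 0, "wx": 0, "wy": 0, "wz": 0},
    {"tx": 1.07, "ty": -3.53, "tz": 0, "wx": 0, "wy": 0, "wz": 0},
    {"tx": 0, "ty": 0, "tz": 3.5, "wx": 0, "wy": 0, "wz": 0},
    {"tx": 0, "ty": 0, "tz": 3.5, "wx": 0, "wy": 0, "wz": 0},
    {"tx": 0, "ty": 0, "tz": 3.5, "wx": 0, "wy": 0, "wz": 0},
  ],
  gripper=9.12,
)

```text
time_s: 9.28
ee_pos: [443.8, -137.0, 157.7]
ee_rot: [179.8, 0.2, 118.2]
force: [0.1, -0.0, -1.6]
gripper_width: 91.3
gripper_force: 0.0
```

move_arm(
  plan=[
    {"tx": 0, "ty": 0, "tz": 0, "wx": 0, "wy": 0, "wz": 0},
    {"tx": 0, "ty": 0, "tz": 0, "wx": 0, "wy": 0, "wz": 0},
  ],
)

```text
time_s: 9.45
ee_pos: [442.9, -136.8, 157.1]
ee_rot: [-179.9, -0.1, 118.3]
force: [0.6, -0.3, 0.1]
gripper_width: 91.1
gripper_force: 0.0
```

```bash
python3 s.py; python3 -c "
from h import *
a=snap('scene','s11')['color'][95:215,180:340,::-1];b=snap('side','d11')['color'][190:310,175:335,::-1]
cv2.imwrite('pics/c11.png',np.vstack([cv2.resize(x,(400,300),interpolation=cv2.INTER_CUBIC) for x in(a,b)]))"
```

```text
t 9.45 ee [ 442.9 -136.8  157.1] [-1.7987e+02 -1.3000e-01  1.1826e+02] rail xy -141.2 -155.8 F [ 0.6 -0.3  0.1] q [-19.  10. 106.  -0.  65. -47.] grip 91.1 0.0
```

View pics/c11.png

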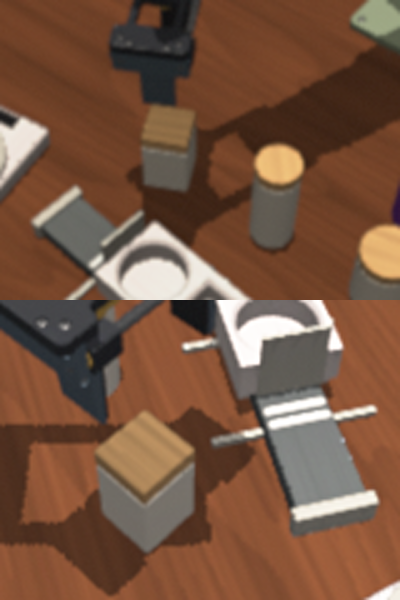

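The crops show the gripper above the square jar with the fingers on either side of its lid at (168,125). I'll descend, close and lift.

move_arm(
  plan=[
    {"tx": -0.33, "ty": -0.17, "tz": 3.0, "wx": 0, "wy": 0, "wz": 0},
    {"tx": 0, "ty": 0, "tz": 3.0, "wx": 0, "wy": 0, "wz": 0},
    {"tx": 0, "ty": 0, "tz": 2.9, "wx": 0, "wy": 0, "wz": 0},
    {"tx": 0, "ty": 0, "tz": 2.0, "wx": 0, "wy": 0, "wz": 0},
    {"tx": 0, "ty": 0, "tz": 0, "wx": 0, "wy": 0, "wz": 0},
    {"tx": 0, "ty": 0, "tz": 0, "wx": 0, "wy": 0, "wz": 0},
  ],
)

```text
time_s: 10.05
ee_pos: [444.9, -142.3, 49.9]
ee_rot: [179.9, 0.1, 118.2]
force: [0.2, 0.8, -0.1]
gripper_width: 91.3
gripper_force: 0.0
```

move_arm(
  plan=[
    {"tx": 0, "ty": 0, "tz": 0, "wx": 0, "wy": 0, "wz": 0},
    {"tx": 0, "ty": 0, "tz": 0, "wx": 0, "wy": 0, "wz": 0},
    {"tx": 0, "ty": 0, "tz": 0, "wx": 0, "wy": 0, "wz": 0},
    {"tx": 0, "ty": 0, "tz": 0, "wx": 0, "wy": 0, "wz": 0},
    {"tx": 0, "ty": 0, "tz": 0, "wx": 0, "wy": 0, "wz": 0},
    {"tx": 0, "ty": 0, "tz": 0, "wx": 0, "wy": 0, "wz": 0},
  ],
  gripper=0,
  force=25,
)

```text
time_s: 10.55
ee_pos: [443.6, -142.1, 49.1]
ee_rot: [180.0, 0.0, 118.1]
force: [-0.1, 0.3, 0.2]
gripper_width: 54.6
gripper_force: 23.7
```

```bash
python3 s.py
```

```text
t 10.55 ee [ 443.6 -142.1   49.1] [1.7996e+02 4.0000e-02 1.1813e+02] rail xy -139.8 -161.0 F [-0.1  0.3  0.2] q [-19.  17. 115.  -0.  49. -47.] grip 54.6 23.7
```

move_arm(
  plan=[
    {"tx": 0, "ty": 0, "tz": -2.0, "wx": 0, "wy": 0, "wz": 0},
    {"tx": 0, "ty": 0, "tz": -3.2, "wx": 0, "wy": 0, "wz": 0},
    {"tx": 0, "ty": 0, "tz": -3.2, "wx": 0, "wy": 0, "wz": 0},
    {"tx": 0, "ty": 0, "tz": -3.2, "wx": 0, "wy": 0, "wz": 0},
    {"tx": 0, "ty": 0, "tz": -2.4, "wx": 0, "wy": 0, "wz": 0},
    {"tx": 0, "ty": 0, "tz": 0, "wx": 0, "wy": 0, "wz": 0.1},
    {"tx": 0, "ty": 0, "tz": 0, "wx": 0, "wy": 0, "wz": 0.1},
    {"tx": 0, "ty": 0, "tz": 0, "wx": 0, "wy": 0, "wz": 0.1},
    {"tx": 0, "ty": 0, "tz": 0, "wx": 0, "wy": 0, "wz": 0.1},
    {"tx": 0, "ty": 0, "tz": 0, "wx": 0, "wy": 0, "wz": 0.1},
    {"tx": 0, "ty": 0, "tz": 0, "wx": 0, "wy": 0, "wz": 0.104},
  ],
)

```text
time_s: 11.47
ee_pos: [442.7, -141.9, 188.0]
ee_rot: [-179.9, -0.0, 83.2]
force: [-0.3, 0.5, -2.2]
gripper_width: 53.8
gripper_force: 24.7
```

move_arm(
  plan=[
    {"tx": 1.5, "ty": 1.04, "tz": 0, "wx": 0, "wy": 0, "wz": 0},
    {"tx": 2.5, "ty": 1.74, "tz": 0, "wx": 0, "wy": 0, "wz": 0},
    {"tx": 2.5, "ty": 1.74, "tz": 0, "wx": 0, "wy": 0, "wz": 0},
    {"tx": 2.5, "ty": 1.74, "tz": 0, "wx": 0, "wy": 0, "wz": 0},
    {"tx": 2.5, "ty": 1.74, "tz": 0, "wx": 0, "wy": 0, "wz": 0},
    {"tx": 2.5, "ty": 1.74, "tz": 0, "wx": 0, "wy": 0, "wz": 0},
    {"tx": 2.5, "ty": 1.74, "tz": 0, "wx": 0, "wy": 0, "wz": 0},
    {"tx": 2.25, "ty": 1.57, "tz": 0, "wx": 0, "wy": 0, "wz": 0},
    {"tx": 1.5, "ty": 1.0, "tz": 0, "wx": 0, "wy": 0, "wz": 0},
    {"tx": 0, "ty": 0, "tz": 0, "wx": 0, "wy": 0, "wz": 0},
    {"tx": 0, "ty": 0, "tz": 0, "wx": 0, "wy": 0, "wz": 0},
  ],
)

```text
time_s: 12.38
ee_pos: [605.4, 43.9, 187.3]
ee_rot: [-179.8, 0.1, 83.6]
force: [-0.2, -0.5, -2.6]
gripper_width: 54.0
gripper_force: 24.7
```

```bash
sed -i 's/R0=np.array(.*; A=np.radians(-6.5)/R0=np.array([601.5,2.3]); A=np.radians(-6.45)/' s.py; python3 s.py
```

```text
t 12.3833 ee [605.4  43.9 187.3] [-1.7985e+02  5.0000e-02  8.3610e+01] rail xy -0.8 41.7 F [-0.2 -0.5 -2.6] q [ 3. 21. 85. -0. 74.  9.] grip 54.0 24.7
```

move_arm(
  plan=[
    {"tx": -0.05, "ty": 0.08, "tz": 1.5, "wx": 0, "wy": 0, "wz": 0},
    {"tx": 0, "ty": 0, "tz": 2.0, "wx": 0, "wy": 0, "wz": 0},
    {"tx": 0, "ty": 0, "tz": 2.0, "wx": 0, "wy": 0, "wz": 0},
    {"tx": 0, "ty": 0, "tz": 1.0, "wx": 0, "wy": 0, "wz": 0},
    {"tx": 0, "ty": 0, "tz": 0.5, "wx": 0, "wy": 0, "wz": 0},
    {"tx": 0, "ty": 0, "tz": 0.4, "wx": 0, "wy": 0, "wz": 0},
    {"tx": 0, "ty": 0, "tz": 0, "wx": 0, "wy": 0, "wz": 0},
  ],
)

```text
time_s: 12.97
ee_pos: [606.4, 42.4, 114.6]
ee_rot: [-180.0, 0.0, 83.5]
force: [-0.3, -0.3, -2.4]
gripper_width: 54.3
gripper_force: 24.7
```

```bash
python3 s.py
```

```text
t 12.9667 ee [606.4  42.4 114.6] [-1.7999e+02  1.0000e-02  8.3500e+01] rail xy 0.4 40.3 F [-0.3 -0.3 -2.4] q [ 3. 24. 91. -0. 65.  9.] grip 54.3 24.7
```

move_arm(
  plan=[
    {"tx": 0, "ty": 0, "tz": 0.4, "wx": 0, "wy": 0, "wz": 0},
    {"tx": 0, "ty": 0, "tz": 0.4, "wx": 0, "wy": 0, "wz": 0},
    {"tx": 0, "ty": 0, "tz": 0, "wx": 0, "wy": 0, "wz": 0},
  ],
)

```text
time_s: 13.22
ee_pos: [606.3, 42.7, 106.4]
ee_rot: [-180.0, 0.0, 83.5]
force: [0.1, -1.3, -3.5]
gripper_width: 54.3
gripper_force: 24.7
```

move_arm(
  plan=[
    {"tx": 0, "ty": 0, "tz": 0.5, "wx": 0, "wy": 0, "wz": 0},
    {"tx": 0, "ty": 0, "tz": 0.5, "wx": 0, "wy": 0, "wz": 0},
    {"tx": 0, "ty": 0, "tz": 0.5, "wx": 0, "wy": 0, "wz": 0},
    {"tx": 0, "ty": 0, "tz": 0.4, "wx": 0, "wy": 0, "wz": 0},
    {"tx": 0, "ty": 0, "tz": 0, "wx": 0, "wy": 0, "wz": 0},
  ],
)

```text
time_s: 13.63
ee_pos: [605.7, 42.7, 86.3]
ee_rot: [-179.9, 0.0, 83.5]
force: [-1.3, 0.4, -2.6]
gripper_width: 53.9
gripper_force: 24.7
```

move_arm(
  plan=[
    {"tx": 0, "ty": 0, "tz": 0.15, "wx": 0, "wy": 0, "wz": 0},
    {"tx": 0, "ty": 0, "tz": 0, "wx": 0, "wy": 0, "wz": 0},
  ],
)

```text
time_s: 13.8
ee_pos: [606.6, 42.7, 85.9]
ee_rot: [-180.0, 0.0, 83.5]
force: [0.4, -0.4, -3.0]
gripper_width: 54.1
gripper_force: 24.7
```

```bash
python3 s.py
```

```text
t 13.8 ee [606.6  42.7  85.9] [-1.7999e+02  1.0000e-02  8.3530e+01] rail xy 0.5 40.7 F [ 0.4 -0.4 -3. ] q [ 3. 26. 93. -0. 61.  9.] grip 54.1 24.7
```

move_arm(
  plan=[
    {"tx": 0, "ty": 0, "tz": 0.12, "wx": 0, "wy": 0, "wz": 0},
    {"tx": 0, "ty": 0, "tz": 0, "wx": 0, "wy": 0, "wz": 0},
    {"tx": 0, "ty": 0, "tz": 0, "wx": 0, "wy": 0, "wz": 0},
  ],
)

```text
time_s: 14.05
ee_pos: [606.6, 42.7, 85.1]
ee_rot: [180.0, 0.0, 83.5]
force: [0.6, 0.4, -3.0]
gripper_width: 53.9
gripper_force: 24.7
```

move_arm(
  plan=[
    {"tx": 0, "ty": 0, "tz": 0, "wx": 0, "wy": 0, "wz": 0},
    {"tx": 0, "ty": 0, "tz": 0, "wx": 0, "wy": 0, "wz": 0},
    {"tx": 0, "ty": 0, "tz": 0, "wx": 0, "wy": 0, "wz": 0},
    {"tx": 0, "ty": 0, "tz": 0, "wx": 0, "wy": 0, "wz": 0},
    {"tx": 0, "ty": 0, "tz": -2.0, "wx": 0, "wy": 0, "wz": 0},
    {"tx": 0, "ty": 0, "tz": -3.5, "wx": 0, "wy": 0, "wz": 0},
    {"tx": 0, "ty": 0, "tz": -3.5, "wx": 0, "wy": 0, "wz": 0},
    {"tx": 0, "ty": 0, "tz": -1.5, "wx": 0, "wy": 0, "wz": 0},
  ],
  gripper=9.12,
)

```text
time_s: 14.72
ee_pos: [608.8, 42.8, 195.1]
ee_rot: [179.6, -0.1, 83.5]
force: [-0.3, -0.4, 0.4]
gripper_width: 91.4
gripper_force: 0.0
```

```bash
python3 s.py
python3 - <<'E'
from lk import *
print(track('d12','d9',0))
E
```

```text
t 14.7167 ee [608.8  42.8 195.1] [ 1.7955e+02 -7.0000e-02  8.3530e+01] rail xy 2.7 41.1 F [-0.3 -0.4  0.4] q [ 3. 21. 84. -0. 74.  9.] grip 91.4 0.0
[np.float64(0.4), np.float64(0.4), np.float64(0.4), np.float64(0.5)]
```

move_arm(
  plan=[
    {"tx": 1.48, "ty": -3.07, "tz": 0, "wx": 0, "wy": 0, "wz": 0},
    {"tx": 1.48, "ty": -3.07, "tz": 0, "wx": 0, "wy": 0, "wz": 0},
    {"tx": 1.48, "ty": -3.07, "tz": 0, "wx": 0, "wy": 0, "wz": 0},
    {"tx": 1.48, "ty": -3.07, "tz": 0, "wx": 0, "wy": 0, "wz": 0},
    {"tx": 1.48, "ty": -3.07, "tz": 0, "wx": 0, "wy": 0, "wz": 0},
    {"tx": 1.48, "ty": -3.07, "tz": 0, "wx": 0, "wy": 0, "wz": 0},
    {"tx": 0, "ty": 0, "tz": 2.5, "wx": 0, "wy": 0, "wz": 0},
    {"tx": 0, "ty": 0, "tz": 2.5, "wx": 0, "wy": 0, "wz": 0},
    {"tx": 0, "ty": 0, "tz": 0, "wx": 0, "wy": 0, "wz": 0},
    {"tx": 0, "ty": 0, "tz": 0, "wx": 0, "wy": 0, "wz": 0},
  ],
)

```text
time_s: 15.6
ee_pos: [432.6, 151.5, 139.2]
ee_rot: [-179.9, 0.1, 83.5]
force: [0.1, -0.4, 1.1]
gripper_width: 91.3
gripper_force: 0.0
```

```bash
python3 s.py
python3 - <<'E'
from h import *
# lid colour centroid check in the side view near the expected round lid; is it unmoved and at what place
f=snap('side','d13'); g=load('side0')
us=lambda u,v:((u+.5)/3.4-.5+165,(v+.5)/3.4-.5+118)
S=snap('scene','s13')
for F,n in((f,'side'),(S,'scene')):
    hsv=cv2.cvtColor(F['color'],cv2.COLOR_RGB2HSV); u,v=w2p(F,[434,152,90]).astype(int)
    m=cv2.inRange(hsv,(10,70,120),(25,200,255)); w=m[v-20:v+20,u-20:u+20]; ys,xs=np.nonzero(w); print(n,(u,v),len(xs),p2w(F,u-20+(xs.min()+xs.max())/2,v-20+(ys.min()+ys.max())/2,90).round(1))
E
```

```text
t 15.6 ee [432.6 151.5 139.2] [-1.7985e+02  7.0000e-02  8.3540e+01] rail xy -184.6 129.3 F [ 0.1 -0.4  1.1] q [ 18.  10. 108.  -0.  62.  24.] grip 91.3 0.0
side (np.int64(191), np.int64(153)) 794 [434.4 160.4  90. ]
scene (np.int64(334), np.int64(194)) 281 [434.1 157.5  90. ]
```

move_arm(
  plan=[
    {"tx": 0.05, "ty": 0.1, "tz": 2.5, "wx": 0, "wy": 0, "wz": 0},
    {"tx": 0, "ty": 0, "tz": 2.5, "wx": 0, "wy": 0, "wz": 0},
    {"tx": 0, "ty": 0, "tz": 2.5, "wx": 0, "wy": 0, "wz": 0},
    {"tx": 0, "ty": 0, "tz": 1.6, "wx": 0, "wy": 0, "wz": 0},
    {"tx": 0, "ty": 0, "tz": 0, "wx": 0, "wy": 0, "wz": 0},
    {"tx": 0, "ty": 0, "tz": 0, "wx": 0, "wy": 0, "wz": 0},
  ],
)

```text
time_s: 16.2
ee_pos: [435.5, 152.1, 49.5]
ee_rot: [180.0, -0.0, 83.5]
force: [-0.2, -0.1, 1.0]
gripper_width: 91.2
gripper_force: 0.0
```

move_arm(
  plan=[
    {"tx": 0, "ty": 0, "tz": 0, "wx": 0, "wy": 0, "wz": 0},
    {"tx": 0, "ty": 0, "tz": 0, "wx": 0, "wy": 0, "wz": 0},
    {"tx": 0, "ty": 0, "tz": 0, "wx": 0, "wy": 0, "wz": 0},
    {"tx": 0, "ty": 0, "tz": 0, "wx": 0, "wy": 0, "wz": 0},
    {"tx": 0, "ty": 0, "tz": 0, "wx": 0, "wy": 0, "wz": 0},
    {"tx": 0, "ty": 0, "tz": 0, "wx": 0, "wy": 0, "wz": 0},
  ],
  gripper=0,
  force=25,
)

```text
time_s: 16.7
ee_pos: [434.6, 152.3, 49.7]
ee_rot: [180.0, -0.0, 83.5]
force: [-3.3, 0.3, 5.4]
gripper_width: 65.6
gripper_force: 25.0
```

```bash
python3 s.py
```

```text
t 16.7 ee [434.6 152.3  49.7] [ 1.7997e+02 -2.0000e-02  8.3520e+01] rail xy -182.6 130.3 F [-3.3  0.3  5.4] q [ 18.  16. 115.   0.  48.  24.] grip 65.6 25.0
```

move_arm(
  plan=[
    {"tx": 0, "ty": 0, "tz": -2.0, "wx": 0, "wy": 0, "wz": 0},
    {"tx": 0, "ty": 0, "tz": -3.3, "wx": 0, "wy": 0, "wz": 0},
    {"tx": 0, "ty": 0, "tz": -3.3, "wx": 0, "wy": 0, "wz": 0},
    {"tx": 0, "ty": 0, "tz": -3.3, "wx": 0, "wy": 0, "wz": 0},
    {"tx": 0, "ty": 0, "tz": -2.5, "wx": 0, "wy": 0, "wz": 0},
    {"tx": 0, "ty": 0, "tz": 0, "wx": 0, "wy": 0, "wz": 0},
  ],
)

```text
time_s: 17.2
ee_pos: [438.0, 153.2, 198.1]
ee_rot: [179.4, -0.3, 83.5]
force: [-0.3, 0.8, -2.0]
gripper_width: 65.3
gripper_force: 25.0
```

move_arm(
  plan=[
    {"tx": -1.29, "ty": 1.37, "tz": 0, "wx": 0, "wy": 0, "wz": 0},
    {"tx": -2.15, "ty": 2.29, "tz": 0, "wx": 0, "wy": 0, "wz": 0},
    {"tx": -2.15, "ty": 2.29, "tz": 0, "wx": 0, "wy": 0, "wz": 0},
    {"tx": -2.15, "ty": 2.29, "tz": 0, "wx": 0, "wy": 0, "wz": 0},
    {"tx": -2.15, "ty": 2.29, "tz": 0, "wx": 0, "wy": 0, "wz": 0},
    {"tx": -2.15, "ty": 2.29, "tz": 0, "wx": 0, "wy": 0, "wz": 0},
    {"tx": -2.15, "ty": 2.29, "tz": 0, "wx": 0, "wy": 0, "wz": 0},
    {"tx": -2.15, "ty": 2.29, "tz": 0, "wx": 0, "wy": 0, "wz": 0},
    {"tx": -0.86, "ty": 0.92, "tz": 0, "wx": 0, "wy": 0, "wz": 0},
    {"tx": 0, "ty": 0, "tz": 0, "wx": 0, "wy": 0, "wz": 0},
    {"tx": 0, "ty": 0, "tz": 0, "wx": 0, "wy": 0, "wz": 0},
    {"tx": 0, "ty": 0, "tz": 0, "wx": 0, "wy": 0, "wz": 0},
  ],
)

```text
time_s: 18.2
ee_pos: [596.0, -38.5, 192.1]
ee_rot: [-179.9, -0.0, 83.6]
force: [0.1, 0.9, -2.0]
gripper_width: 64.8
gripper_force: 25.0
```

```bash
python3 s.py
```

```text
t 18.2 ee [596.  -38.5 192.1] [-1.7986e+02 -3.0000e-02  8.3550e+01] rail xy -0.9 -41.2 F [ 0.1  0.9 -2. ] q [-5. 20. 86.  0. 74.  2.] grip 64.8 25.0
```

move_arm(
  plan=[
    {"tx": -0.05, "ty": 0.08, "tz": 1.5, "wx": 0, "wy": 0, "wz": 0},
    {"tx": 0, "ty": 0, "tz": 2.0, "wx": 0, "wy": 0, "wz": 0},
    {"tx": 0, "ty": 0, "tz": 1.8, "wx": 0, "wy": 0, "wz": 0},
    {"tx": 0, "ty": 0, "tz": 1.0, "wx": 0, "wy": 0, "wz": 0},
    {"tx": 0, "ty": 0, "tz": 0.5, "wx": 0, "wy": 0, "wz": 0},
    {"tx": 0, "ty": 0, "tz": 0.4, "wx": 0, "wy": 0, "wz": 0},
    {"tx": 0, "ty": 0, "tz": 0, "wx": 0, "wy": 0, "wz": 0},
  ],
)

```text
time_s: 18.78
ee_pos: [597.8, -39.6, 120.9]
ee_rot: [-180.0, 0.0, 83.6]
force: [0.0, 0.6, -1.1]
gripper_width: 65.4
gripper_force: 25.0
```

move_arm(
  plan=[
    {"tx": 0, "ty": 0, "tz": 0.5, "wx": 0, "wy": 0, "wz": 0},
    {"tx": 0, "ty": 0, "tz": 0.5, "wx": 0, "wy": 0, "wz": 0},
    {"tx": 0, "ty": 0, "tz": 0, "wx": 0, "wy": 0, "wz": 0},
  ],
)

```text
time_s: 19.03
ee_pos: [597.6, -40.0, 110.3]
ee_rot: [-179.9, 0.0, 83.5]
force: [-0.0, 0.5, -2.0]
gripper_width: 65.7
gripper_force: 25.0
```

```bash
python3 s.py;  python3 -c "
from lk import *
print(track('d14','d12',0))"
```

```text
t 19.0333 ee [597.6 -40.  110.3] [-179.95    0.     83.53] rail xy 0.8 -42.5 F [-0.   0.5 -2. ] q [-5. 24. 93. -0. 64.  2.] grip 65.7 25.0
[np.float64(55.2), np.float64(130.0), np.float64(117.3), np.float64(-0.8)]
```

move_arm(
  plan=[
    {"tx": 0, "ty": 0, "tz": 0.5, "wx": 0, "wy": 0, "wz": 0},
    {"tx": 0, "ty": 0, "tz": 0.5, "wx": 0, "wy": 0, "wz": 0},
    {"tx": 0, "ty": 0, "tz": 0.5, "wx": 0, "wy": 0, "wz": 0},
    {"tx": 0, "ty": 0, "tz": 0.5, "wx": 0, "wy": 0, "wz": 0},
    {"tx": 0, "ty": 0, "tz": 0.3, "wx": 0, "wy": 0, "wz": 0},
    {"tx": 0, "ty": 0, "tz": 0, "wx": 0, "wy": 0, "wz": 0},
  ],
)

```text
time_s: 19.58
ee_pos: [597.3, -40.0, 86.8]
ee_rot: [-179.9, 0.0, 83.5]
force: [-0.8, -0.9, -1.7]
gripper_width: 65.5
gripper_force: 25.0
```

move_arm(
  plan=[
    {"tx": 0, "ty": 0, "tz": 0.2, "wx": 0, "wy": 0, "wz": 0},
    {"tx": 0, "ty": 0, "tz": 0, "wx": 0, "wy": 0, "wz": 0},
    {"tx": 0, "ty": 0, "tz": 0, "wx": 0, "wy": 0, "wz": 0},
  ],
)

```text
time_s: 19.83
ee_pos: [598.1, -40.1, 86.0]
ee_rot: [180.0, 0.0, 83.5]
force: [0.3, -0.2, -2.1]
gripper_width: 65.2
gripper_force: 25.0
```

```bash
python3 s.py
```

```text
t 19.8333 ee [598.1 -40.1  86. ] [1.7999e+02 1.0000e-02 8.3530e+01] rail xy 1.3 -42.5 F [ 0.3 -0.2 -2.1] q [-5. 25. 95. -0. 60.  2.] grip 65.2 25.0
```

move_arm(
  plan=[
    {"tx": 0, "ty": 0, "tz": 0.1, "wx": 0, "wy": 0, "wz": 0},
    {"tx": 0, "ty": 0, "tz": 0, "wx": 0, "wy": 0, "wz": 0},
    {"tx": 0, "ty": 0, "tz": 0, "wx": 0, "wy": 0, "wz": 0},
  ],
)

```text
time_s: 20.08
ee_pos: [598.0, -40.1, 85.0]
ee_rot: [180.0, 0.0, 83.5]
force: [-0.4, -1.0, -1.3]
gripper_width: 65.7
gripper_force: 25.0
```

move_arm(
  plan=[
    {"tx": 0, "ty": 0, "tz": 0, "wx": 0, "wy": 0, "wz": 0},
    {"tx": 0, "ty": 0, "tz": 0, "wx": 0, "wy": 0, "wz": 0},
    {"tx": 0, "ty": 0, "tz": 0, "wx": 0, "wy": 0, "wz": 0},
    {"tx": 0, "ty": 0, "tz": 0, "wx": 0, "wy": 0, "wz": 0},
    {"tx": 0, "ty": 0, "tz": -2.0, "wx": 0, "wy": 0, "wz": 0},
    {"tx": 0, "ty": 0, "tz": -3.5, "wx": 0, "wy": 0, "wz": 0},
    {"tx": 0, "ty": 0, "tz": -3.5, "wx": 0, "wy": 0, "wz": 0},
    {"tx": 0, "ty": 0, "tz": -1.5, "wx": 0, "wy": 0, "wz": 0},
    {"tx": 0, "ty": 0, "tz": 0, "wx": 0, "wy": 0, "wz": 0},
  ],
  gripper=9.12,
)

```text
time_s: 20.83
ee_pos: [600.8, -40.3, 195.0]
ee_rot: [179.4, -0.0, 83.5]
force: [0.6, 0.7, 1.4]
gripper_width: 91.3
gripper_force: 0.0
```

move_arm(
  plan=[
    {"tx": 3.5, "ty": 0, "tz": 0, "wx": 0, "wy": 0, "wz": 0},
    {"tx": 3.5, "ty": 0, "tz": 0, "wx": 0, "wy": 0, "wz": 0},
    {"tx": 3.5, "ty": 0, "tz": 0, "wx": 0, "wy": 0, "wz": 0},
    {"tx": 3.5, "ty": 0, "tz": 0, "wx": 0, "wy": 0, "wz": 0},
    {"tx": 3.5, "ty": 0, "tz": 0, "wx": 0, "wy": 0, "wz": 0},
    {"tx": 0, "ty": 0, "tz": 0, "wx": 0, "wy": 0, "wz": 0},
    {"tx": 0, "ty": 0, "tz": 0, "wx": 0, "wy": 0, "wz": 0},
  ],
  gripper=0,
)

```text
time_s: 21.42
ee_pos: [617.0, 135.4, 188.3]
ee_rot: [-179.9, 0.1, 83.7]
force: [0.6, -0.4, -0.5]
gripper_width: 47.7
gripper_force: 0.0
```

```bash
python3 s.py;  python3 -c "
from lk import *
print(track('d15','d12',0))
snap('scene','s15')
# lid centres of jars in the carrier, side view: wood-coloured blobs projected at z=125
for n in('d15','s15'):
    f=load(n); m=cv2.inRange(cv2.cvtColor(f['color'],cv2.COLOR_RGB2HSV),(10,70,110),(25,200,255))
    k,l,st,ce=cv2.connectedComponentsWithStats(m)
    for i in range(1,k):
        if 150<st[i,4]<2500: print(n,st[i].tolist(),p2w(f,st[i,0]+(st[i,2]-1)/2,st[i,1]+(st[i,3]-1)/2,125).round(1)[:2])
"
```

```text
t 21.4167 ee [617.  135.4 188.3] [-1.7987e+02  6.0000e-02  8.3710e+01] rail xy 0.5 134.0 F [ 0.6 -0.4 -0.5] q [11. 23. 81. -0. 75. 18.] grip 47.7 0.0
[np.float64(0.8), np.float64(0.1), np.float64(0.0), np.float64(0.0)]
d15 [0, 0, 109, 12, 624] [ 133.5 1143.2]
d15 [36, 24, 77, 36, 1938] [198.5 785.6]
d15 [221, 164, 32, 24, 271] [500.7   9. ]
s15 [239, 0, 64, 27, 266] [ -63.  -433.7]
s15 [319, 44, 27, 17, 203] [ -13.7 -143.4]
s15 [306, 57, 35, 27, 520] [  78.6 -119.1]
s15 [427, 60, 85, 38, 672] [-164.6  261. ]
s15 [114, 64, 167, 112, 2450] [ 480.5 -292.5]
s15 [420, 78, 63, 28, 182] [-76.1 240.2]
s15 [414, 90, 98, 50, 963] [ -6.3 304.9]
s15 [339, 134, 31, 20, 304] [280.5 112. ]
s15 [352, 183, 21, 19, 188] [406.5 209.1]
s15 [341, 197, 25, 22, 304] [460.2 214.5]
s15 [248, 207, 20, 20, 178] [626.1  43.1]
s15 [290, 224, 30, 20, 212] [593.7 160.1]
```

move_arm(
  plan=[
    {"tx": 0, "ty": 0, "tz": 3.0, "wx": 0, "wy": 0, "wz": 0},
    {"tx": 0, "ty": 0, "tz": 3.0, "wx": 0, "wy": 0, "wz": 0},
    {"tx": 0, "ty": 0, "tz": 3.0, "wx": 0, "wy": 0, "wz": 0},
    {"tx": 0, "ty": 0, "tz": 2.2, "wx": 0, "wy": 0, "wz": 0},
    {"tx": 0, "ty": 0, "tz": 0, "wx": 0, "wy": 0, "wz": 0},
    {"tx": -0.8, "ty": 0, "tz": 0, "wx": 0, "wy": 0, "wz": 0},
    {"tx": -0.7, "ty": 0, "tz": 0, "wx": 0, "wy": 0, "wz": 0},
    {"tx": -0.5, "ty": 0, "tz": 0, "wx": 0, "wy": 0, "wz": 0},
    {"tx": 0, "ty": 0, "tz": 0, "wx": 0, "wy": 0, "wz": 0},
  ],
)

```text
time_s: 22.27
ee_pos: [616.5, 112.4, 79.9]
ee_rot: [179.8, -0.0, 83.4]
force: [-0.2, 0.3, 0.1]
gripper_width: 0.3
gripper_force: 0.0
```

```bash
python3 s.py
```

```text
t 22.2667 ee [616.5 112.4  79.9] [ 1.7981e+02 -2.0000e-02  8.3430e+01] rail xy 2.5 111.0 F [-0.2  0.3  0.1] q [ 9. 27. 91. -0. 61. 16.] grip 0.3 0.0
```

move_arm(
  plan=[
    {"tx": -0.4, "ty": 0, "tz": 0, "wx": 0, "wy": 0, "wz": 0},
    {"tx": -0.4, "ty": 0, "tz": 0, "wx": 0, "wy": 0, "wz": 0},
    {"tx": -0.4, "ty": 0, "tz": 0, "wx": 0, "wy": 0, "wz": 0},
    {"tx": -0.4, "ty": 0, "tz": 0, "wx": 0, "wy": 0, "wz": 0},
    {"tx": -0.4, "ty": 0, "tz": 0, "wx": 0, "wy": 0, "wz": 0},
    {"tx": -0.4, "ty": 0, "tz": 0, "wx": 0, "wy": 0, "wz": 0},
    {"tx": -0.4, "ty": 0, "tz": 0, "wx": 0, "wy": 0, "wz": 0},
    {"tx": 0, "ty": 0, "tz": 0, "wx": 0, "wy": 0, "wz": 0},
  ],
)

```text
time_s: 22.93
ee_pos: [612.4, 85.7, 78.1]
ee_rot: [180.0, -0.0, 83.5]
force: [-0.4, 0.1, 0.0]
gripper_width: 0.4
gripper_force: 0.3
```

```bash
python3 s.py;  python3 -c "
from lk import *
print(track('d16','d15',0))"
```

```text
t 22.9333 ee [612.4  85.7  78.1] [ 1.7998e+02 -1.0000e-02  8.3490e+01] rail xy 1.4 84.1 F [-0.4  0.1  0. ] q [ 7. 27. 93.  0. 61. 13.] grip 0.4 0.3
[np.float64(-0.1), np.float64(-0.1), np.float64(-0.1), np.float64(-0.1)]
```

```bash
python3 -c "
from lk import *
B=snap('side','d17'); A=load('d15'); C=load('d16'); E=load('d9')
print(np.abs(A['color'].astype(int)-B['color']).mean(),np.abs(C['color'].astype(int)-B['color']).mean())
X,Y,a=P['D'];a=np.radians(a)
w=lambda x,y,z:[X+np.cos(a)*x-np.sin(a)*y,Y+np.sin(a)*x+np.cos(a)*y,z]
g=lambda I:cv2.cvtColor(I['color'],6)
for q in PTS:
    u,v=w2p(A,w(*q)).astype(int); r=11
    t=g(A)[v-r:v+r+1,u-r:u+r+1]
    m=cv2.matchTemplate(g(B)[v-45:v+66,u-45:u+66],t,cv2.TM_CCOEFF_NORMED); _,s,_,l=cv2.minMaxLoc(m)
    nu,nv=l[0]+u-45+r,l[1]+v-45+r
    print((u,v),(nu,nv),round(s,2),round(minimize_scalar(lambda c:np.sum((w2p(A,w(q[0],q[1]+c,q[2]))-(nu,nv))**2),bounds=(-130,130),method='bounded').x,1), 'same-place score',m[45-0-0:46,45:46] if 0 else round(float(m[45-r+0,45-r]),2))
"; python3 s.py
```

```text
5.388054741753472 0.6027035183376737
(np.int64(279), np.int64(206)) (np.int64(279), np.int64(206)) 0.99 0.6 same-place score 0.99
(np.int64(307), np.int64(201)) (np.int64(307), np.int64(201)) 1.0 1.1 same-place score 1.0
(np.int64(270), np.int64(217)) (np.int64(270), np.int64(217)) 1.0 0.9 same-place score 1.0
(np.int64(311), np.int64(209)) (np.int64(311), np.int64(209)) 1.0 2.4 same-place score 1.0
t 23.0333 ee [612.3  86.   77.9] [180.     0.    83.51] rail xy 1.4 84.4 F [ 0.3  0.2 -1. ] q [ 7. 27. 93. -0. 61. 13.] grip 0.5 0.3
```

```bash
python3 -c "
from lk import *
snap('scene','s17')
for a,b,cam in(('d15','d17','D'),('s15','s17','S'),('d9','d15','D')):
    A=load(a);B=load(b)
    d=(np.abs(A['color'].astype(int)-B['color']).max(2)>25)
    X,Y,r=P[cam];r=np.radians(r)
    w=lambda x,y,z:[X+np.cos(r)*x-np.sin(r)*y,Y+np.sin(r)*x+np.cos(r)*y,z]
    print(a,b)
    for nm,q in dict(mtopL=(-30,-89,105),mtopR=(30,-89,105),nL=(-45,-85,70),nR=(45,-85,70),lidround=(0,-42,125),lidsq=(0,42,125),flankL=(-45,0,50),flankR=(45,0,50),fL=(-45,85,70),fR=(45,85,70),ptop=(20,89,105),ptop2=(-20,89,105)).items():
        u,v=w2p(A,w(*q)).round().astype(int); print(nm,(int(u),int(v)),A['color'][v,u].tolist(),B['color'][v,u].tolist(),'chg',int(d[v-5:v+6,u-5:u+6].sum()))
"
```

```text
d15 d17
mtopL (279, 206) [108, 104, 98] [109, 105, 98] chg 0
mtopR (308, 201) [231, 213, 203] [230, 212, 203] chg 0
nL (271, 217) [116, 109, 106] [117, 110, 107] chg 0
nR (312, 210) [145, 94, 67] [145, 93, 68] chg 0
lidround (287, 181) [251, 222, 150] [252, 223, 152] chg 0
lidsq (276, 155) [253, 229, 157] [181, 138, 92] chg 78
flankL (260, 195) [54, 55, 55] [54, 56, 55] chg 9
flankR (298, 188) [250, 214, 141] [251, 216, 142] chg 0
fL (252, 164) [131, 124, 122] [132, 124, 122] chg 60
fR (288, 158) [254, 241, 170] [254, 242, 172] chg 66
ptop (278, 147) [255, 228, 152] [144, 113, 79] chg 106
ptop2 (262, 150) [142, 128, 112] [122, 116, 108] chg 86
s15 s17
mtopL (236, 179) [140, 115, 98] [141, 115, 98] chg 0
mtopR (220, 192) [129, 125, 116] [140, 135, 124] chg 0
nL (242, 184) [230, 180, 115] [230, 180, 115] chg 0
nR (218, 204) [167, 158, 149] [168, 158, 149] chg 0
lidround (240, 192) [231, 181, 116] [230, 181, 116] chg 0
lidsq (264, 212) [53, 53, 53] [43, 40, 36] chg 108
flankL (264, 206) [57, 59, 58] [50, 42, 28] chg 115
flankR (240, 227) [44, 43, 40] [46, 44, 42] chg 27
fL (288, 222) [31, 31, 31] [71, 50, 41] chg 90
fR (264, 244) [146, 142, 135] [96, 89, 84] chg 44
ptop (272, 233) [123, 118, 105] [80, 76, 68] chg 52
ptop2 (283, 222) [62, 62, 61] [21, 22, 22] chg 84
d9 d15
mtopL (279, 206) [242, 232, 229] [108, 104, 98] chg 75
mtopR (308, 201) [230, 211, 203] [231, 213, 203] chg 2
nL (271, 217) [125, 118, 114] [116, 109, 106] chg 1
nR (312, 210) [140, 94, 72] [145, 94, 67] chg 1
lidround (287, 181) [236, 227, 223] [251, 222, 150] chg 121
lidsq (276, 155) [87, 83, 80] [253, 229, 157] chg 121
flankL (260, 195) [52, 53, 53] [54, 55, 55] chg 1
flankR (298, 188) [252, 248, 245] [250, 214, 141] chg 112
fL (252, 164) [134, 127, 124] [131, 124, 122] chg 26
fR (288, 158) [153, 126, 116] [254, 241, 170] chg 110
ptop (278, 147) [134, 115, 103] [255, 228, 152] chg 85
ptop2 (262, 150) [124, 120, 113] [142, 128, 112] chg 78
```

```bash
python3 -c "
from lk import *
A=load('d15');B=load('d17')
X,Y,r=P['D'];r=np.radians(r)
w=lambda x,y,z:[X+np.cos(r)*x-np.sin(r)*y,Y+np.sin(r)*x+np.cos(r)*y,z]
for y in(84,107):
  print(y,[(z,w2p(B,w(1.4,y,z)).round().astype(int).tolist()) for z in(78,105,130,160)])
print('lid sq',[w2p(B,w(x,42+y,125)).round().astype(int).tolist() for x,y in((-27,-27),(27,-27),(27,27),(-27,27))])
print('plate',[w2p(B,w(x,89,z)).round().astype(int).tolist() for x,z in((-30,105),(30,105),(-30,70),(30,70))])
for n,I in(('A',A),('B',B)):
  print(n)
  g=cv2.cvtColor(I['color'],6)[110:172:2,236:316:2]
  for i,row in enumerate(g): print(110+2*i,''.join(' .:-=+*#%@'[min(9,int(v)//26)] for v in row))
"
```

```text
84 [(78, [271, 158]), (105, [271, 150]), (130, [272, 141]), (160, [273, 131])]
107 [(78, [268, 152]), (105, [269, 144]), (130, [269, 135]), (160, [270, 125])]
lid sq [[268, 164], [292, 161], [284, 145], [261, 149]]
plate [[258, 150], [283, 147], [258, 161], [282, 158]]
A
110 @@%*%@--------------------:-------------
112 =++#*@+--------------------:------------
114 @@@@@#@-----:---------------:-----------
116 @@@@@*@#---------:----------------------
118 @@@@@@*@=-------:-----------------------
120 @@@@@@%@%-------------------------------
122 @@@@@@@*@+-------:---------------------:
124 @@@@@@@@@@--------::--------------------
126 @@@@@@%*+=---:----::--------------------
128 %%*======-----:-----:-------------------
130 ====----------:--:--::------------------
132 ---------------:--:-:-------------------
134 ---------------::--:--------------------
136 ----------------:--:::-:----------------
138 ----------------::--:-------------------
140 ------:----------:--:-------------------
142 ----------===++++-:--:------------------
144 ----=#*#++++===---:--:::----------------
146 -----*===----:
[... 1263 characters left out ...]
:.:. .::-----------------
142 ---------+*##%@*... .:------------------
144 ----=#%@@@%%%#*=.:. .::-----------------
146 -----%##+====++=:....:-==---------------
148 ------=+++++++=+=-==++==+=--------------
150 -------++++======++==++=++--------------
152 ------:++++---===++===+==+=-------------
154 ------.=+++----===+===++*%%-------------
156 ------:-++=----===++**%%%%%=------------
158 ------::==------**%%%%%%%%%#------------
160 -------.:-:---==%%%%%%%%%%%%=-----------
162 -------::-=+++--#%%%%%%%%###=-----------
164 --------=***++--+%##**+=---:::::--------
166 ------::-**++=-=-----::::----...:-------
168 ---::...-**+---=-:::---==+++%:...-------
170 :...:...-=**=--==++++++*****@=...:------
```

```bash
python3 -c "
from lk import *
A=load('s15');B=load('s17')
X,Y,r=P['S'];r=np.radians(r)
w=lambda x,y,z:[X+np.cos(r)*x-np.sin(r)*y,Y+np.sin(r)*x+np.cos(r)*y,z]
pr=lambda *q:w2p(B,w(*q)).round().astype(int).tolist()
print('tip',pr(1.4,84,78),pr(1.4,100,78),pr(1.4,107,78),pr(1.4,84,157),'plate',[pr(x,89,z) for x,z in((-30,105),(30,105),(-30,30),(30,30))],'c-23',[pr(x,66,z) for x,z in((-30,105),(30,105),(-30,30),(30,30))],'corners',pr(45,85,70),pr(45,85,30),pr(45,-85,70),'pointer',pr(45,0,50),'sq lid',pr(27,15,125),pr(27,69,125))
for n,I in(('A',A),('B',B)):
  print(n)
  g=cv2.cvtColor(I['color'],6)[200:270:2,214:318:2]
  for i,row in enumerate(g): print(200+2*i,''.join(' .:-=+*#%@'[min(9,int(v)//26)] for v in row))
"
```

```text
tip [275, 232] [280, 236] [282, 237] [277, 216] plate [[286, 220], [269, 235], [284, 233], [268, 248]] c-23 [[279, 214], [262, 229], [278, 228], [262, 242]] corners [264, 244] [263, 251] [218, 204] pointer [240, 227] sq lid [249, 212] [264, 226]
A
200 -#%+*%%+:=******+=:--::-::::::.........::...   .::..
202 .=+#%%#=-:-=++=-::-::::=:::::::............   .:....
204 ..*%%%#----::::----:.:::::::::::......... .  .::....
206 :=-*%%#=----==-----:..:::::::::::.....:......::.....
208 **--+%%*=----------=+..:::::::::::...::.....:. .....
210 *::--=%#=---------+**-..::::::::::::::.......  .....
212 ::::--=%#=--------*#**:..::::::::::::. ......  .....
214 :::::--=##+=----=+=*#**-...::::::::::..-::.  .......
216 ::::.:---#%%###%%%-=*#**-. .:::::::::::+=.. ........
218 ::::..:---*%%%%@@%---*#**=:..:--::::::-=-. .........
220 :::::..:---*%%%%%*----*##*+...:-::-::.::............
222 ::::::..:---*%@%#=-----+##*:...:::::................
224 :::::::..:---+%%%=------+*---...:::......::.........
226 ::::::::..:-:.=%@%+-----::---:.. ........:::::......
228 :::::::::..::.-=%@%+----------=-........::::::::..
[... 2439 characters left out ...]
-+=::.:....:::::
246 ::::::::::::::::::::.::--::::::-==:-+=::::....::::::
248 ::::::::::::::::::::...:-:::::-==--+=::::::...::::::
250 :::::::::::::::::::.....::...-+=--+=::::::::::::::::
252 :::::::::::::::::::..........:=:-+=::::::::-=-::::::
254 :::::::::::::::::::............-+=:::::::::===-:::::
256 :::::::::::::::::............:::-:::::::::-====--:::
258 :::::::::::::::......::.....:=-..:::::::::-======-::
260 ::::::::::::::........::...:=-....:::::::=========-=
262 :::::::::::::::........:::-+-......::::::=========+#
264 ::::::::::::::::........:=*=........::::=========+##
266 :::::::::::::::::.......:=-...........:-========+#%#
268 ::::::::::::::::::......--...:::......:=========#%#-
```

move_arm(
  plan=[
    {"tx": 0, "ty": 0, "tz": -0.5, "wx": 0, "wy": 0, "wz": 0},
    {"tx": 0, "ty": 0, "tz": -1.5, "wx": 0, "wy": 0, "wz": 0},
    {"tx": 0, "ty": 0, "tz": 0, "wx": 0, "wy": 0, "wz": 0},
  ],
)

```text
time_s: 23.33
ee_pos: [614.0, 86.4, 100.4]
ee_rot: [179.7, -0.0, 83.5]
force: [0.8, 0.1, 1.4]
gripper_width: 0.6
gripper_force: 0.0
```

```bash
python3 s.py; python3 -c "
from lk import *
print(track('d18','d15',0))"
```

```text
t 23.3333 ee [614.   86.4 100.4] [ 1.7975e+02 -4.0000e-02  8.3550e+01] rail xy 2.9 85.0 F [0.8 0.1 1.4] q [ 7. 26. 91. -0. 63. 13.] grip 0.6 0.0
[np.float64(0.3), np.float64(0.3), np.float64(0.1), np.float64(0.2)]
```

move_arm(
  plan=[
    {"tx": 0, "ty": 0, "tz": -3, "wx": 0, "wy": 0, "wz": 0},
    {"tx": 0, "ty": 0, "tz": -3, "wx": 0, "wy": 0, "wz": 0},
    {"tx": 0, "ty": 0, "tz": -3, "wx": 0, "wy": 0, "wz": 0},
    {"tx": 3, "ty": 0, "tz": 0, "wx": 0, "wy": 0, "wz": 0},
    {"tx": 3, "ty": 0, "tz": 0, "wx": 0, "wy": 0, "wz": 0},
    {"tx": 0, "ty": 0, "tz": 0, "wx": 0, "wy": 0, "wz": 0},
    {"tx": 0, "ty": 0, "tz": 0, "wx": 0, "wy": 0, "wz": 0},
  ],
)

```text
time_s: 23.97
ee_pos: [618.7, 146.7, 187.2]
ee_rot: [-179.9, 0.1, 83.7]
force: [-0.1, -0.6, -0.8]
gripper_width: 0.5
gripper_force: 0.0
```

```bash
python3 s.py; python3 -c "
from lk import *
print(track('d19','d15',0))
B=load('d19')
g=cv2.cvtColor(B['color'],6)[136:216:2,236:326:2]
for i,row in enumerate(g): print(136+2*i,''.join(' .:-=+*#%@'[min(9,int(v)//26)] for v in row))
"
```

```text
t 23.9667 ee [618.7 146.7 187.2] [-1.7995e+02  6.0000e-02  8.3660e+01] rail xy 0.9 145.4 F [-0.1 -0.6 -0.8] q [12. 24. 81. -0. 75. 19.] grip 0.5 0.0
[np.float64(0.1), np.float64(0.2), np.float64(0.1), np.float64(0.2)]
136 ----------------:--:---:---------------------
138 ----------------::-::------------------------
140 ------:----------:--:-:----------------------
142 ------:---===++++-:-:::----------------------
144 -----==+++++===---:--:::---------------------
146 -----====----:::::--=***#--------------------
148 ------::::::--**##%%%%%%%*:::----------------
150 ------::-::=*##%%%%%#%%#%%:..----------------
152 ---::-.:-::---*%#%%%#%%%%%=..:---------------
154 ::...:.:-::---=%%%%%%%%%#%#..:---------------
156 .......:--:--=-#%%%%%%%%%%%-..:--------------
158 ........:-:----*%%%%%%%%%#%#..:--------------
160 .:......:::----=%%%%%%%%%#%%:..:-------------
162 ..:.....-+#%@#=:#%#%%#**+=--...:-------------
164 .::.....%@@@@#-+=+=----:----:...:----------:-
166 ..:...:.=@@%#+-=:-::-:---=+**::::------------
168 ...:....-@@@=--=-=-+#+**+++#@=:-------------:
170 ........-*@@*-==*#++==+****%
[... 417 characters left out ...]

188 .::------:--+@@@@@+:+#%####%####+:-----------
190 ---------::-:@@@@@=::-*#####%##=:%=----------
192 ----------:-.#@@@%==-::-=++++--:=%%--:-------
194 ----------.::=@@@*-=*=::::::::-=+%@=---------
196 -----:----:.:-@@%=-==*+=-----=*==%@%---------
198 -----------.:-#@%=======+#*#=====*@@+--------
200 ------:----::--@%==============*##@%#---:----
202 -----------::--%@+=======+##%%##+---@--------
204 -------:----:--+@%====#%%#*=-------=@*-------
206 --------+*##*=--@@#===-------------*@@-------
208 ------#@%%*=----%@@%==-------------#@@=------
210 ----------:--:--+@@@@#-------------=+=-------
212 ---------:---::--@@@@@-----------------------
214 -------------::--*@@@@-------------=---------
```

The carrier is still in the middle stop with both jars seated, and the fingers somehow passed without moving it. I'll retry lower, at z≈60, creeping in while watching force and position.

move_arm(
  plan=[
    {"tx": 0, "ty": -0.05, "tz": 3.2, "wx": 0, "wy": 0, "wz": 0},
    {"tx": 0, "ty": 0, "tz": 3.2, "wx": 0, "wy": 0, "wz": 0},
    {"tx": 0, "ty": 0, "tz": 3.2, "wx": 0, "wy": 0, "wz": 0},
    {"tx": 0, "ty": 0, "tz": 3.1, "wx": 0, "wy": 0, "wz": 0},
    {"tx": 0, "ty": 0, "tz": 0, "wx": 0, "wy": 0, "wz": 0},
    {"tx": -1.2, "ty": 0, "tz": 0, "wx": 0, "wy": 0, "wz": 0},
    {"tx": -1.2, "ty": 0, "tz": 0, "wx": 0, "wy": 0, "wz": 0},
    {"tx": -0.6, "ty": 0, "tz": 0, "wx": 0, "wy": 0, "wz": 0},
    {"tx": 0, "ty": 0, "tz": 0, "wx": 0, "wy": 0, "wz": 0},
    {"tx": 0, "ty": 0, "tz": 0, "wx": 0, "wy": 0, "wz": 0},
  ],
)

```text
time_s: 24.85
ee_pos: [616.2, 115.3, 62.8]
ee_rot: [179.8, -0.1, 83.4]
force: [0.1, -0.7, -0.5]
gripper_width: 0.3
gripper_force: 0.0
```

move_arm(
  plan=[
    {"tx": -0.3, "ty": 0, "tz": 0, "wx": 0, "wy": 0, "wz": 0},
    {"tx": -0.3, "ty": 0, "tz": 0, "wx": 0, "wy": 0, "wz": 0},
    {"tx": -0.3, "ty": 0, "tz": 0, "wx": 0, "wy": 0, "wz": 0},
    {"tx": 0, "ty": 0, "tz": 0, "wx": 0, "wy": 0, "wz": 0},
  ],
)

```text
time_s: 25.18
ee_pos: [614.8, 109.1, 61.7]
ee_rot: [179.9, -0.2, 83.5]
force: [-0.7, 5.4, 1.9]
gripper_width: 0.6
gripper_force: 2.7
```

```bash
python3 s.py; python3 -c "
from lk import *
print(track('d20','d19',0))"
```

```text
t 25.1833 ee [614.8 109.1  61.7] [179.92  -0.24  83.48] rail xy 1.2 107.7 F [-0.7  5.4  1.9] q [ 9. 28. 93.  0. 59. 15.] grip 0.6 2.7
[np.float64(-1.1), np.float64(-1.3), np.float64(-1.2), np.float64(-1.5)]
```

move_arm(
  plan=[
    {"tx": -0.3, "ty": 0, "tz": 0, "wx": 0, "wy": 0, "wz": 0},
    {"tx": -0.3, "ty": 0, "tz": 0, "wx": 0, "wy": 0, "wz": 0},
    {"tx": -0.3, "ty": 0, "tz": 0, "wx": 0, "wy": 0, "wz": 0},
    {"tx": -0.3, "ty": 0, "tz": 0, "wx": 0, "wy": 0, "wz": 0},
    {"tx": 0, "ty": 0, "tz": 0, "wx": 0, "wy": 0, "wz": 0},
  ],
)

```text
time_s: 25.65
ee_pos: [612.5, 94.1, 60.7]
ee_rot: [-180.0, 0.1, 83.5]
force: [-0.1, 0.1, 0.0]
gripper_width: 0.7
gripper_force: 0.0
```

```bash
python3 s.py; python3 -c "
from lk import *
print(track('d21','d19',0))"
```

```text
t 25.65 ee [612.5  94.1  60.7] [-1.7997e+02  7.0000e-02  8.3520e+01] rail xy 0.6 92.5 F [-0.1  0.1  0. ] q [ 8. 28. 93. -0. 59. 14.] grip 0.7 0.0
[np.float64(-17.1), np.float64(-17.2), np.float64(-17.2), np.float64(-17.4)]
```

move_arm(
  plan=[
    {"tx": -0.4, "ty": 0, "tz": 0, "wx": 0, "wy": 0, "wz": 0},
    {"tx": -0.5, "ty": 0, "tz": 0, "wx": 0, "wy": 0, "wz": 0},
    {"tx": -0.5, "ty": 0, "tz": 0, "wx": 0, "wy": 0, "wz": 0},
    {"tx": -0.5, "ty": 0, "tz": 0, "wx": 0, "wy": 0, "wz": 0},
    {"tx": -0.5, "ty": 0, "tz": 0, "wx": 0, "wy": 0, "wz": 0},
    {"tx": -0.5, "ty": 0, "tz": 0, "wx": 0, "wy": 0, "wz": 0},
    {"tx": -0.5, "ty": 0, "tz": 0, "wx": 0, "wy": 0, "wz": 0},
    {"tx": -0.5, "ty": 0, "tz": 0, "wx": 0, "wy": 0, "wz": 0},
    {"tx": -0.5, "ty": 0, "tz": 0, "wx": 0, "wy": 0, "wz": 0},
    {"tx": -0.5, "ty": 0, "tz": 0, "wx": 0, "wy": 0, "wz": 0},
    {"tx": -0.4, "ty": 0, "tz": 0, "wx": 0, "wy": 0, "wz": 0},
    {"tx": -0.3, "ty": 0, "tz": 0, "wx": 0, "wy": 0, "wz": 0},
  ],
)

```text
time_s: 26.7
ee_pos: [606.5, 38.9, 61.0]
ee_rot: [180.0, 0.0, 83.5]
force: [-0.1, 0.4, -0.6]
gripper_width: 0.5
gripper_force: 0.4
```

```bash
python3 s.py; python3 -c "
from lk import *
print(track('d22','d21',-17.2))"
```

```text
t 26.7 ee [606.5  38.9  61. ] [1.800e+02 1.000e-02 8.351e+01] rail xy 0.8 36.9 F [-0.1  0.4 -0.6] q [ 3. 27. 95. -0. 58.  9.] grip 0.5 0.4
[np.float64(-71.0), np.float64(-71.2), np.float64(-71.4), np.float64(-71.9)]
```

move_arm(
  plan=[
    {"tx": -0.4, "ty": 0, "tz": 0, "wx": 0, "wy": 0, "wz": 0},
    {"tx": -0.4, "ty": 0, "tz": 0, "wx": 0, "wy": 0, "wz": 0},
    {"tx": -0.4, "ty": 0, "tz": 0, "wx": 0, "wy": 0, "wz": 0},
    {"tx": -0.4, "ty": 0, "tz": 0, "wx": 0, "wy": 0, "wz": 0},
    {"tx": -0.2, "ty": 0, "tz": 0, "wx": 0, "wy": 0, "wz": 0},
    {"tx": 0, "ty": 0, "tz": 0, "wx": 0, "wy": 0, "wz": 0},
  ],
)

```text
time_s: 27.25
ee_pos: [604.4, 20.9, 60.9]
ee_rot: [-180.0, 0.0, 83.5]
force: [-0.0, -0.1, -0.2]
gripper_width: 0.3
gripper_force: 0.0
```

```bash
python3 s.py; python3 -c "
from lk import *
print(track('d23','d21',-17.2),track('d23b','d22',-67))"
```

```text
t 27.25 ee [604.4  20.9  60.9] [-1.80e+02  3.00e-02  8.35e+01] rail xy 0.8 18.8 F [-0.  -0.1 -0.2] q [ 1. 27. 96. -0. 58.  7.] grip 0.3 0.0
[np.float64(-89.5), np.float64(-89.6), np.float64(-59.0), np.float64(-90.4)] [np.float64(-85.6), np.float64(-85.8), np.float64(-85.1), np.float64(-85.8)]
```

move_arm(
  plan=[
    {"tx": -0.3, "ty": 0, "tz": 0, "wx": 0, "wy": 0, "wz": 0},
    {"tx": -0.3, "ty": 0, "tz": 0, "wx": 0, "wy": 0, "wz": 0},
    {"tx": -0.3, "ty": 0, "tz": 0, "wx": 0, "wy": 0, "wz": 0},
    {"tx": -0.3, "ty": 0, "tz": 0, "wx": 0, "wy": 0, "wz": 0},
    {"tx": 0, "ty": 0, "tz": 0, "wx": 0, "wy": 0, "wz": 0},
    {"tx": 0, "ty": 0, "tz": 0, "wx": 0, "wy": 0, "wz": 0},
  ],
)

```text
time_s: 27.85
ee_pos: [603.0, 9.2, 60.9]
ee_rot: [-180.0, 0.1, 83.5]
force: [-0.5, 0.4, -0.9]
gripper_width: 0.1
gripper_force: 0.0
```

move_arm(
  plan=[
    {"tx": -0.2, "ty": 0, "tz": 0, "wx": 0, "wy": 0, "wz": 0},
    {"tx": 0, "ty": 0, "tz": 0, "wx": 0, "wy": 0, "wz": 0},
  ],
)

```text
time_s: 28.02
ee_pos: [602.8, 7.2, 60.9]
ee_rot: [-180.0, 0.0, 83.5]
force: [-0.1, 0.3, 0.1]
gripper_width: 0.0
gripper_force: 0.0
```

move_arm(
  plan=[
    {"tx": -0.2, "ty": 0, "tz": 0, "wx": 0, "wy": 0, "wz": 0},
    {"tx": 0, "ty": 0, "tz": 0, "wx": 0, "wy": 0, "wz": 0},
  ],
)

```text
time_s: 28.18
ee_pos: [602.6, 5.1, 60.9]
ee_rot: [-180.0, 0.0, 83.5]
force: [0.3, 0.1, -0.3]
gripper_width: 0.7
gripper_force: 0.0
```

```bash
python3 s.py; python3 -c "
from lk import *
print(track('d24','d22',-71.3))"
```

```text
t 28.1833 ee [602.6   5.1  60.9] [-1.800e+02  5.000e-02  8.352e+01] rail xy 0.7 2.9 F [ 0.3  0.1 -0.3] q [-1. 27. 96. -0. 58.  6.] grip 0.7 0.0
[np.float64(-105.1), np.float64(-105.1), np.float64(-105.2), np.float64(-105.7)]
```

move_arm(
  plan=[
    {"tx": -0.2, "ty": 0, "tz": 0, "wx": 0, "wy": 0, "wz": 0},
    {"tx": 0, "ty": 0, "tz": 0, "wx": 0, "wy": 0, "wz": 0},
  ],
)

```text
time_s: 28.4
ee_pos: [602.4, 3.2, 60.9]
ee_rot: [180.0, 0.0, 83.5]
force: [-0.6, -0.5, 0.6]
gripper_width: 0.4
gripper_force: 0.0
```

move_arm(
  plan=[
    {"tx": -0.15, "ty": 0, "tz": 0, "wx": 0, "wy": 0, "wz": 0},
    {"tx": 0, "ty": 0, "tz": 0, "wx": 0, "wy": 0, "wz": 0},
    {"tx": 0, "ty": 0, "tz": 0, "wx": 0, "wy": 0, "wz": 0},
  ],
)

```text
time_s: 28.65
ee_pos: [602.3, 2.0, 60.9]
ee_rot: [180.0, 0.0, 83.5]
force: [-0.2, 0.0, 0.4]
gripper_width: 0.3
gripper_force: 0.0
```

```bash
python3 s.py; python3 -c "
from lk import *
print(track('d25','d24',-105.2))"
```

```text
t 28.65 ee [602.3   2.   60.9] [1.800e+02 2.000e-02 8.352e+01] rail xy 0.8 -0.2 F [-0.2  0.   0.4] q [-1. 26. 96. -0. 58.  6.] grip 0.3 0.0
[np.float64(-108.8), np.float64(-108.9), np.float64(-108.8), np.float64(-108.8)]
```

move_arm(
  plan=[
    {"tx": -0.12, "ty": 0, "tz": 0, "wx": 0, "wy": 0, "wz": 0},
    {"tx": 0, "ty": 0, "tz": 0, "wx": 0, "wy": 0, "wz": 0},
    {"tx": 0, "ty": 0, "tz": 0, "wx": 0, "wy": 0, "wz": 0},
  ],
)

```text
time_s: 28.95
ee_pos: [602.1, 1.0, 60.9]
ee_rot: [-180.0, 0.0, 83.5]
force: [-0.1, 0.3, 0.5]
gripper_width: 0.6
gripper_force: 0.0
```

move_arm(
  plan=[
    {"tx": -0.12, "ty": 0, "tz": 0, "wx": 0, "wy": 0, "wz": 0},
    {"tx": 0, "ty": 0, "tz": 0, "wx": 0, "wy": 0, "wz": 0},
    {"tx": 0, "ty": 0, "tz": 0, "wx": 0, "wy": 0, "wz": 0},
  ],
)

```text
time_s: 29.2
ee_pos: [602.1, 0.5, 61.0]
ee_rot: [180.0, -0.1, 83.5]
force: [0.1, 4.1, -0.3]
gripper_width: 0.5
gripper_force: 1.8
```

```bash
python3 s.py; python3 -c "
from lk import *
print(track('d26','d24',-105.2))"
```

```text
t 29.2 ee [6.021e+02 5.000e-01 6.100e+01] [ 1.7999e+02 -6.0000e-02  8.3510e+01] rail xy 0.8 -1.7 F [ 0.1  4.1 -0.3] q [-1. 26. 96.  0. 57.  5.] grip 0.5 1.8
[np.float64(-109.3), np.float64(-109.3), np.float64(-109.4), np.float64(-109.2)]
```

The resistance here is 4.1 N at TCP -1.7, against 108.5 at the middle stop. That is 110.2 mm of travel, which matches the stop spacing. I'll retreat and check.

move_arm(
  plan=[
    {"tx": 0.4, "ty": 0, "tz": 0, "wx": 0, "wy": 0, "wz": 0},
    {"tx": 1.2, "ty": 0, "tz": 0, "wx": 0, "wy": 0, "wz": 0},
    {"tx": 2.0, "ty": 0, "tz": 0, "wx": 0, "wy": 0, "wz": 0},
    {"tx": 2.0, "ty": 0, "tz": -1, "wx": 0, "wy": 0, "wz": 0},
    {"tx": 0, "ty": 0, "tz": -3.5, "wx": 0, "wy": 0, "wz": 0},
    {"tx": 0, "ty": 0, "tz": -3.5, "wx": 0, "wy": 0, "wz": 0},
    {"tx": 0, "ty": 0, "tz": -3.5, "wx": 0, "wy": 0, "wz": 0},
    {"tx": 0, "ty": 0, "tz": -3.0, "wx": 0, "wy": 0, "wz": 0},
    {"tx": 0, "ty": 0, "tz": 0, "wx": 0, "wy": 0, "wz": 0},
    {"tx": 0, "ty": 0, "tz": 0, "wx": 0, "wy": 0, "wz": 0},
  ],
)

```text
time_s: 30.08
ee_pos: [609.4, 56.0, 208.1]
ee_rot: [179.7, -0.0, 83.6]
force: [-0.8, 0.8, -0.5]
gripper_width: 0.4
gripper_force: 0.0
```

```bash
python3 s.py; python3 -c "
from lk import *
print(track('d27','d26',-109.3))
f=load('d27'); g=load('side0'); S=snap('scene','s27'); S0=load('scene0')
# bystanders: change maps at their places (scene + side)
for nm,p in dict(tall=(438,8,130),tallbase=(438,8,60),scale_side=None,skew=None).items():
    if p is None: continue
    for F,G in((f,g),(S,S0)):
        u,v=w2p(F,p).astype(int); print(nm,(u,v),np.abs(F['color'][v-8:v+9,u-8:u+9].astype(int)-G['color'][v-8:v+9,u-8:u+9]).mean().round(1))
for nm,(u,v) in dict(scale=(163,158),skewer=(195,268),spoon=(368,295)).items(): print(nm,np.abs(S['color'][v-25:v+26,u-25:u+26].astype(int)-S0['color'][v-25:v+26,u-25:u+26]).mean().round(1))
c=cv2.cvtColor(f['color'],6)[150:250:2,236:340:2]
for i,row in enumerate(c): print(150+2*i,''.join(' .:-=+*#%@'[min(9,int(v)//26)] for v in row))
"
```

```text
t 30.0833 ee [609.4  56.  208.1] [ 1.7973e+02 -1.0000e-02  8.3550e+01] rail xy 1.8 54.2 F [-0.8  0.8 -0.5] q [ 4. 21. 83. -0. 76. 11.] grip 0.4 0.0
[np.float64(-108.9), np.float64(-109.1), np.float64(-108.9), np.float64(-109.1)]
tall (np.int64(207), np.int64(181)) 32.4
tall (np.int64(290), np.int64(159)) 82.9
tallbase (np.int64(209), np.int64(204)) 1.4
tallbase (np.int64(288), np.int64(175)) 22.8
scale 0.5
skewer 0.6
spoon 0.3
150 -------++++++++++=---::-:---------------------------
152 ------:+++++++++++----:-:-:------------------#+-----
154 ------.=++++++++++=------:-------------------%@+----
156 ------:-+++++++++++----:-::------------------*@@+---
158 ------::++++++++++=-------:-------------------%@@---
160 -------.=+++++==--::------::------------------=@@#--
162 -------:-++==-::::--------:::-------------:----*@@*-
164 --------.==---=+++**+::----::--------------:----%@@=
166 --------.:+****++=-==:.:------:----------------:-%@%
168 --------::====+++****-:-+#%@#=:-------------:---:+@@
170 ---------.=***++==---:==+==--:::::-----------:----*@
172 ------:::.:=--::::::::::::--:.....:---
[... 1480 characters left out ...]
########--------
226 ---------------::--*@@@@@@-*%%#############*--------
228 ----------------.-:-@@@@@%--#%%####%#######---------
230 ----------------::::%@@@@#=:=#%%####%#####++--------
232 ----------------::::+@@@%==-:-*%%####%###+-@*-------
234 :----------------..:-@@@#--+-::-+######+--+@@-------
236 :----------------:.:-#@@+-==+=-::----:::-**@@=------
238 -:-------------::-.--=@@+-===++*-::::::*+=+%@%------
240 ----------------::.---%@#======+++++#+++==+%@@------
242 --:--------------=-=--*@%=================+#@@*-----
244 --:---------=*#%@@*=---@@+=============+##%%#*#-----
246 ---:--------%%%#=--:---%@%========+##%@%#+----@+----
248 ---:------------:::::--+@@#====#%@%%+--------+@@----
```

The carrier rests at about -109, next to its tab. Both lids show in their pockets in the right places. The scale, skewer and spoon rest are unchanged, and so is the tall jar's base. The arm is clear of everything, so I'm handing in.

```bash
python3 -c "
from workcell import env
print(env.job_done())"
```

```text
the job is handed in; nothing more can be done
None
```

I handed the job in at about 30 s: the square and wide round jars stand in their pockets, and the carrier reads -109 mm (±1–2), with the pawl's 4 N resistance felt at the stop beside the scale. In one earlier push attempt at z≈78 the fingers read as past the push plate with no force and the carrier unmoved. I didn't find out why; a lower push at z≈61 worked. The scale, spoon rest, skewer and tall jar's base looked unmoved in the last pictures, though the arm or its shadow covered the tall jar's top.

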